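Send the small engine parts to the spray washer

TASK

Unscrew the fill cap from the engine and put it, with every loose part lying on or by the black mat (tappets, nuts, rocker), into the open wash box leaning in the rod rack. Then fit the blue slotted lid on the box, turn the box over while holding the lid shut, and set it lid-down in the V cradle of the spray washer, still closed with everything inside, resting square against both slopes of the V. Leave the other tools and containers where they are.

Things in the scene. Friction and masses are not known exactly. Their poses are not given: they have to be found in the camera images.
- box: open aluminium wash box, outside 86 mm (its x) by 60 (y) by 63 high (z, out of the mouth), walls and floor 3 mm, 260 g; origin at the centre of its underside. It leans in the rack, underside on the near slope, +x side on the far slope: z points 45 degrees up and away from the robot, x 45 degrees down and away. Finger room under it between the rods
- box_mouth (a point): centre of the box's mouth, on the rim plane, 63 mm along the box's z from its origin; same axes as the box
- box_mid (a point): middle of the closed box, 33.5 mm along the box's z from its origin; same axes as the box
- lid: blue loose lid, outside 94 mm (x) by 68 (y) by 18 (z, towards the flat slotted top); top plate 4 mm, thin skirt 14 mm deep that slips over the box rim with 2 mm play each side; 110 g; origin at the centre of the skirt's lower edge. It leans in the rack beside the box in the same attitude, skirt edge on the near slope, +x side on the far slope. Box with lid on: 67 mm along z
- lid_under (a point): centre of the underside of the lid's top plate, 14 mm along the lid's z from its origin; lies on point box_mouth when the lid is fully on
- cap: fill cap on the engine, axis (z) upright, 45 g: black skirt 34 mm diameter, 23 mm high; on top an orange finger bar 28 mm long (x), 12 wide (y), 13 high. Origin at the centre of the skirt's lower edge. Turn counter-clockwise seen from above (+ about z): rises 14 mm a turn, free after about 5 rad (11 mm up), then lifts off a neck 20 mm high. Stays where left; cannot be pulled off earlier
- cap_bar (a point): middle of the cap's finger bar, 29.5 mm above the cap's origin; same axes as the cap
- port (a point): on the fixed engine: centre of the collar on which the cap's skirt sits when screwed home, 163 mm above the bench; x axis along the engine towards its red fins, which reach 140 mm above the bench; the case by the neck is below 163 mm
- box_bay (a point): point of the fixed rod rack: middle of the box's place, on the line where the slopes of its V meet, 50 mm above the bench; axes are the rack's, z up. The rack stands on two low bars 180 mm long; it reaches 85 mm to its -x and 49 mm to its +x from here. Each V is two bent 6 mm rods 54 mm apart, open between; near slope rises 45 degrees to -x, 100 mm long; far slope rises 45 degrees to +x, 36 mm long
- cradle (a point): point of the fixed spray washer (steel basin 220 x 200 mm, walls 32 mm high; grey pump housing 105 mm high on its -y side, 101 mm from here): middle of its V cradle, a V like the rack's, on the line where the slopes meet, 50 mm above the bench; axes are the washer's, z up. The closed box ends with the lid top on the near slope (rising to -x) and an x side on the far slope
- cradle_mid (a point): on the washer: where the middle of the closed box (point box_mid) comes to lie when it is set lid-down in the cradle: 47 mm up the near slope and 33.5 mm square off it
- tappet_a: brass-coloured bucket tappet, cylinder 18 mm diameter, 14 mm high, 25 g, standing on the mat; origin at the centre of its underside
- tappet_b: brass-coloured bucket tappet, cylinder 18 mm diameter, 14 mm high, 25 g, standing on the mat; origin at the centre of its underside
- nut_a: steel hexagon nut, 17 to 20 mm across, 10 mm high, 20 g, lying flat on the mat; it feels round (18 mm) to the fingers; origin at the centre of its underside
- nut_b: steel hexagon nut, 17 to 20 mm across, 10 mm high, 20 g, lying flat on the mat; it feels round (18 mm) to the fingers; origin at the centre of its underside
- rocker: copper-coloured rocker, block 32 mm long (its x) by 12 mm wide by 12 mm high, 25 g, lying on the mat; origin under its middle
- paint_tin: bystander: red paint tin, 104 mm diameter, 110 mm high; origin at its underside
- bolt_bowl: bystander: copper-brown bowl of bolts, 124 mm diameter, 46 mm high; origin at its underside
- pliers: bystander: pliers with green handles, about 170 mm long along its x; origin near the middle
- screwdriver: bystander: screwdriver with red handle lying on the bench along its x
- spanner: bystander: steel spanner, 150 mm long along its x, lying near the mat
- oil_bottle: bystander: yellow oil bottle, 64 mm diameter, 170 mm high
Things that resemble listed ones, but are neither listed nor needed, are in the scene too. There is more than one size of the lid; the one meant has the size given above.

How it is judged:
On the way, in this order (a step that is already met when the one before it is completed fails the run):
1. the fill cap and every loose part are in the wash box (x of tappet_a in the frame of box between -0.042 and 0.042 m and y of tappet_a in the frame of box between -0.029 and 0.029 m and z of tappet_a in the frame of box between 0 and 0.08 m and x of tappet_b in the frame of box between -0.042 and 0.042 m and y of tappet_b in the frame of box between -0.029 and 0.029 m and z of tappet_b in the frame of box between 0 and 0.08 m and x of nut_a in the frame of box between -0.042 and 0.042 m and y of nut_a in the frame of box between -0.029 and 0.029 m and z of nut_a in the frame of box between 0 and 0.08 m and x of nut_b in the frame of box between -0.042 and 0.042 m and y of nut_b in the frame of box between -0.029 and 0.029 m and z of nut_b in the frame of box between 0 and 0.08 m and x of rocker in the frame of box between -0.042 and 0.042 m and y of rocker in the frame of box between -0.029 and 0.029 m and z of rocker in the frame of box between 0 and 0.08 m and x of cap in the frame of box between -0.042 and 0.042 m and y of cap in the frame of box between -0.029 and 0.029 m and z of cap in the frame of box between 0 and 0.08 m), for 0.2 s.
2. the lid is fully on the box, which still has its mouth upwards (distance between lid_under and box_mouth below 0.007 m and angle between the z axis of lid and the z axis of box, either way round below 0.12 rad and x of tappet_a in the frame of box between -0.042 and 0.042 m and y of tappet_a in the frame of box between -0.029 and 0.029 m and z of tappet_a in the frame of box between 0 and 0.064 m and x of tappet_b in the frame of box between -0.042 and 0.042 m and y of tappet_b in the frame of box between -0.029 and 0.029 m and z of tappet_b in the frame of box between 0 and 0.064 m and x of nut_a in the frame of box between -0.042 and 0.042 m and y of nut_a in the frame of box between -0.029 and 0.029 m and z of nut_a in the frame of box between 0 and 0.064 m and x of nut_b in the frame of box between -0.042 and 0.042 m and y of nut_b in the frame of box between -0.029 and 0.029 m and z of nut_b in the frame of box between 0 and 0.064 m and x of rocker in the frame of box between -0.042 and 0.042 m and y of rocker in the frame of box between -0.029 and 0.029 m and z of rocker in the frame of box between 0 and 0.064 m and x of cap in the frame of box between -0.042 and 0.042 m and y of cap in the frame of box between -0.029 and 0.029 m and z of cap in the frame of box between 0 and 0.064 m and angle between box's own z axis and vertical below 1.2 rad), for 0.2 s.
3. the box is turned over with the lid shut and everything inside (distance between lid_under and box_mouth below 0.007 m and angle between the z axis of lid and the z axis of box, either way round below 0.12 rad and x of tappet_a in the frame of box between -0.042 and 0.042 m and y of tappet_a in the frame of box between -0.029 and 0.029 m and z of tappet_a in the frame of box between 0 and 0.064 m and x of tappet_b in the frame of box between -0.042 and 0.042 m and y of tappet_b in the frame of box between -0.029 and 0.029 m and z of tappet_b in the frame of box between 0 and 0.064 m and x of nut_a in the frame of box between -0.042 and 0.042 m and y of nut_a in the frame of box between -0.029 and 0.029 m and z of nut_a in the frame of box between 0 and 0.064 m and x of nut_b in the frame of box between -0.042 and 0.042 m and y of nut_b in the frame of box between -0.029 and 0.029 m and z of nut_b in the frame of box between 0 and 0.064 m and x of rocker in the frame of box between -0.042 and 0.042 m and y of rocker in the frame of box between -0.029 and 0.029 m and z of rocker in the frame of box between 0 and 0.064 m and x of cap in the frame of box between -0.042 and 0.042 m and y of cap in the frame of box between -0.029 and 0.029 m and z of cap in the frame of box between 0 and 0.064 m and angle between box's own z axis and vertical above 2 rad), for 0.2 s.
At the end, for the whole second after the job is handed in: The box rests lid-down in the washer's V cradle (z axis 123 to 146 degrees from upright, middle within 15 mm of its place, square within 0.2 rad), lid fully on (within 7 mm and 0.12 rad), with the fill cap and every tappet, nut and rocker there is inside it (x of tappet_a in the frame of box between -0.042 and 0.042 m and y of tappet_a in the frame of box between -0.029 and 0.029 m and z of tappet_a in the frame of box between 0 and 0.064 m and x of tappet_b in the frame of box between -0.042 and 0.042 m and y of tappet_b in the frame of box between -0.029 and 0.029 m and z of tappet_b in the frame of box between 0 and 0.064 m and x of nut_a in the frame of box between -0.042 and 0.042 m and y of nut_a in the frame of box between -0.029 and 0.029 m and z of nut_a in the frame of box between 0 and 0.064 m and x of nut_b in the frame of box between -0.042 and 0.042 m and y of nut_b in the frame of box between -0.029 and 0.029 m and z of nut_b in the frame of box between 0 and 0.064 m and x of rocker in the frame of box between -0.042 and 0.042 m and y of rocker in the frame of box between -0.029 and 0.029 m and z of rocker in the frame of box between 0 and 0.064 m and x of cap in the frame of box between -0.042 and 0.042 m and y of cap in the frame of box between -0.029 and 0.029 m and z of cap in the frame of box between 0 and 0.064 m and distance between lid_under and box_mouth below 0.007 m and angle between the z axis of lid and the z axis of box, either way round below 0.12 rad and linear speed of box below 0.02 m/s and angular speed of box below 0.15 rad/s and angle between box's own z axis and vertical between 2.15 and 2.55 rad and distance between box_mid and cradle_mid below 0.015 m and angle between the y axis of box and the y axis of cradle, either way round below 0.2 rad); the robot touches nothing.
It fails at once if the box is tipped past its side with the lid not on it (angle between box's own z axis and vertical above 1.7 rad and distance between lid_under and box_mouth above 0.02 m).
It fails at once if another tool or container on the bench is moved more than 40 mm (distance of any of paint_tin, bolt_bowl, pliers, screwdriver, spanner, oil_bottle from where it was at the start of the episode above 0.04 m).
Of tappet_a, tappet_b, nut_a, nut_b, rocker only 2 to 4 are there at a start; the rules pass over those that are not, and their reading is None.
At some moment in a run one of tappet_a, tappet_b, nut_a, nut_b, rocker may be knocked a few centimetres aside while the robot is not near it.
It also fails if it takes over 210 s, if anything falls off the work surface, if the arm or the gripper's body presses on something with over 40 N, if the wrist force passes 120 N, or if a joint passes its speed limit or range.

ROBOT

A 6-joint arm with a two-finger parallel gripper is mounted at the origin on the work surface. World frame = base frame: x ahead of the robot, y to its left, z up, the work surface at z = 0. Lengths are in m, angles in rad, forces in N, time in s.
With the tool pointing down it reaches from about 0.375 to 0.9 m from the base axis. Payload 3.1 kg.
Tool frame: the origin (TCP) lies on the centre line of the jaws, within the pads' length; the fingertips stand robot.finger_overhang ahead of it and the grasp point (between the pads) lies 2 mm behind it (robot.finger_overhang is the distance from the TCP to the fingertips, in m); z points along the fingers, y is the direction in which the jaws open and shut (so a half turn about z gives the same grasp; the last joint's range is limited). The gripper opens to 87 mm and grips with 3 to 60 N. Pads are 19 mm wide; open, the fingers measure 117 mm over their backs; the gripper's body (75 mm by 190 mm) begins 51 mm behind the grasp point.
Start: joints at [1.141, 0.527, 1.433, -0, 1.181, -0.178], TCP at [0.156, 0.605, 0.24] pointing down, gripper open.
Joint ranges: [-3.08, 3.08], [-0.75, 2.2], [0.22, 2.44], [-1.43, 4.57], [0, 2.65], [-2.85, 2.85]. Speed limits (rad/s): [2.79, 2.79, 3.14, 3.14, 3.14, 3.14].

INTERFACE

Orientations are given as a unit quaternion [x, y, z, w].
In Python, from rig import robot gives the robot as it stands. The module is installed in compiled form; this text tells all that it offers.
- The arm moves only by the tool step_arm, never from a script. Its arguments are lists of equal length, an entry for each row: "slide": the shift along the tool's x, y, z in mm, a list of three; "twist": the turn about the tool's z in degrees. A call has 1 to 20 rows; each row shifts and turns the commanded pose from where the row before left it, along the tool's axes as they then stand; what a row does not reach is not made up. A row lasts 1/12 s, in which the tool goes at most 41.7 mm and 7.16 degrees, less where a joint would pass 70% of its speed; a pose out of reach is approached as far as the arm can. A call is refused whole if a number of a shift passes 41.7 or a number of a turn 7.16, either way. A call with a gripper value outside its range is refused whole. "jaw" is the finger opening in mm, from 0 to 87, set as the call begins (left out, the last holds). The fingers move at their own pace and stop on an object; "force" is the grip in N (left out, the last holds). Time passes only in rows, so rows that do not move let the fingers close. It gives the time, the measured TCP pose, the force and the opening at its end, in the units of the state.
- robot.get_obs(): the state, without advancing time (a new reading comes with each control period).
- robot.camera(name): name is "side" or "top"; returns a dict with "color" (420x560x3 uint8, blue, green, red), "depth" (420x560 float32, m along the optical axis (not along the pixel's ray), 0 where there is no reading), "camera_matrix" (3x3 intrinsics, pixels), "k1" (the pictures are not rectified: a ray, as slopes to the right and down, at radius r is drawn at 1 + k1 r^2 times it, then the intrinsics apply), "origin" and "orientation" of the camera in the world. Camera axes: x right, y down, z forward; pixel columns grow to the right and rows downward; lengths in m; the calibration is good to about 2 mm. A picture is of the moment at which its call begins.
- robot.hand_in(): hands the job in, once; it reports no verdict.
The state is a dict: "time": time; "q": joint angles; "joint_velocities": joint speeds; "joint_torque": joint torques, N m; "position": TCP position; "tool_rot": TCP orientation; "ft_force": force on the tool from outside, world axes, zero at the start; "moment": the same for the moment, N m; "grip_width": finger opening in m.
Only numpy, scipy, OpenCV 4.12 (cv2) and the standard library are available. Lean on these libraries where they do the work, as an engineer would, in place of code of your own. Each camera call takes 0.05 s, during which the arm holds its last target.

## Working session

There is one attempt and no reset: what is moved stays moved. The work goes in short steps, Python scripts to look and compute and a tool call to move; the robot and the scene stay as the last step left them, time stands still between calls to the robot, and variables do not carry over. Pictures are saved under pics/ and viewed, and the job is handed in when it is done.

Besides the shell and the picture viewer there is one more tool, called after "Emit:" as a command line: name --pt "numbers of a row" for each row, then --argument value for the rest. step_arm: Moves the arm, as the interface text tells. Its arguments: {"type":"object","properties":{"slide":{"type":"array","items":{"type":"array","items":{"type":"number"}}},"twist":{"type":"array","items":{"type":"number"}},"jaw":{"type":"number"},"force":{"type":"number"}},"required":["slide","twist"]}

```bash
ls; mkdir -p pics; python3 - <<'E'
from rig import robot
import cv2
o=robot.get_obs()
for k,v in o.items(): print(k,v)
print(robot.finger_overhang)
for n in("side","top"):
    c=robot.camera(n); cv2.imwrite(f"pics/{n}0.png",c["color"]); print(n,c["camera_matrix"],c["k1"],c["origin"],c["orientation"])
E
```

```text
pics
time 0.0
q [ 1.14049092e+00  5.28422039e-01  1.43389800e+00 -1.50548453e-05
  1.18140888e+00 -1.78506933e-01]
joint_velocities [ 0.00035883 -0.00037678 -0.00132761  0.00100574  0.00033042 -0.00105119]
joint_torque [ 6.95290873e-04 -4.40049934e+01 -1.76592529e+01  6.35238597e-02
  5.79827616e-02 -1.54739878e-04]
position [0.1554001  0.60465189 0.23860009]
tool_rot [ 1.25563990e-01  9.92084948e-01 -1.02110839e-03 -3.13505976e-04]
ft_force [-0.06569033  0.85429479 -0.28283475]
moment [ 0.02359773 -0.01212318  0.04207   ]
grip_width 0.08683800427129591
0.017
side [[502.27239558   0.         284.93227364]
 [  0.         502.27239558 210.74231563]
 [  0.           0.           1.        ]] -0.14837857980522742 [ 0.3619429  -1.1004842   1.26718922] [ 0.91643495 -0.06469519  0.02262215 -0.39427116]
top [[435.9751329    0.         292.67070214]
 [  0.         435.9751329  207.82325438]
 [  0.           0.           1.        ]] -0.10436643860864216 [0.28930406 0.03975178 1.20821241] [ 0.72730108 -0.67652911  0.07731214 -0.08581574]
```

View pics/side0.png

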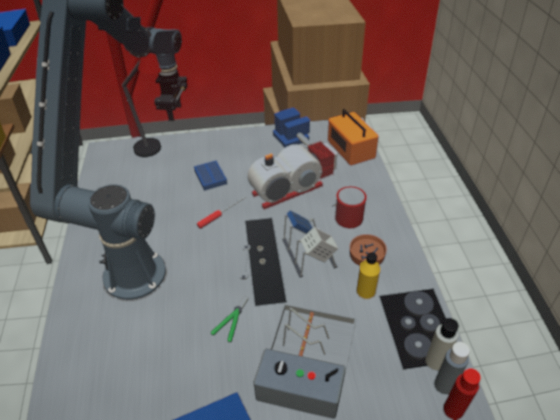

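View pics/top0.png

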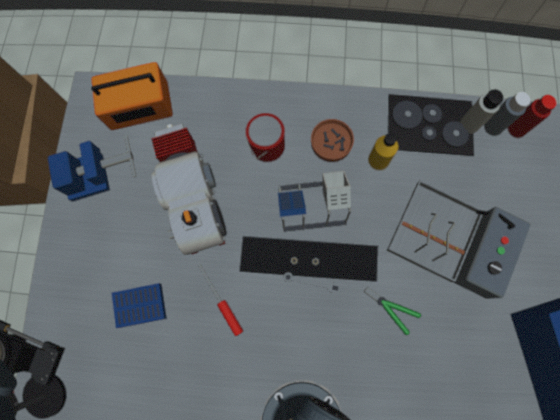

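```bash
cat > h.py <<'E'
import numpy as np, cv2
from rig import robot
from scipy.spatial.transform import Rotation as R
def cam(n):
    c=robot.camera(n); return c
def undist(c,uv):
    K=c["camera_matrix"]; uv=np.atleast_2d(np.asarray(uv,float))
    D=np.array([c["k1"],0,0,0,0])
    return cv2.undistortPoints(uv.reshape(-1,1,2),K,D).reshape(-1,2)
def rays(c,uv):
    p=undist(c,uv); d=np.c_[p,np.ones(len(p))]
    return np.asarray(c["origin"]), R.from_quat(c["orientation"]).apply(d)
def onz(c,uv,z):
    o,d=rays(c,uv); return o+d*((z-o[2])/d[:,2])[:,None]
def proj(c,P):
    P=np.atleast_2d(P); q=R.from_quat(c["orientation"]).inv().apply(P-np.asarray(c["origin"]))
    s=q[:,:2]/q[:,2:]; s=s*(1+c["k1"]*(s**2).sum(1))[:,None]
    K=c["camera_matrix"]; return s*[K[0,0],K[1,1]]+[K[0,2],K[1,2]]
def tri(c1,u1,c2,u2):
    o1,d1=rays(c1,u1);o2,d2=rays(c2,u2);d1=d1[0]/np.linalg.norm(d1[0]);d2=d2[0]/np.linalg.norm(d2[0])
    A=np.c_[d1,-d2];t=np.linalg.lstsq(A,o2-o1,rcond=None)[0]
    a=o1+t[0]*d1;b=o2+t[1]*d2;return (a+b)/2,np.linalg.norm(a-b)
def cloud(c):
    h,w=c["depth"].shape; v,u=np.mgrid[0:h,0:w]
    p=undist(c,np.c_[u.ravel(),v.ravel()]); z=c["depth"].ravel()
    P=np.c_[p*z[:,None],z]; return (R.from_quat(c["orientation"]).apply(P)+c["origin"]).reshape(h,w,3)
def crop(c,name,x0,y0,x1,y1,s):
    im=c["color"][y0:y1,x0:x1]; cv2.imwrite("pics/"+name,cv2.resize(im,None,fx=s,fy=s,interpolation=cv2.INTER_CUBIC))
E
python3 - <<'E'
from h import *
import pickle
c=cam("top");s=cam("side"); pickle.dump((c,s),open("c0.pkl","wb"))
crop(c,"mat.png",230,165,390,305,5)
crop(s,"mats.png",230,190,390,310,5)
crop(c,"wash.png",380,160,540,310,5)
crop(c,"eng.png",140,110,240,260,4)
E
```

```text
(no output)
```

View pics/mat.png

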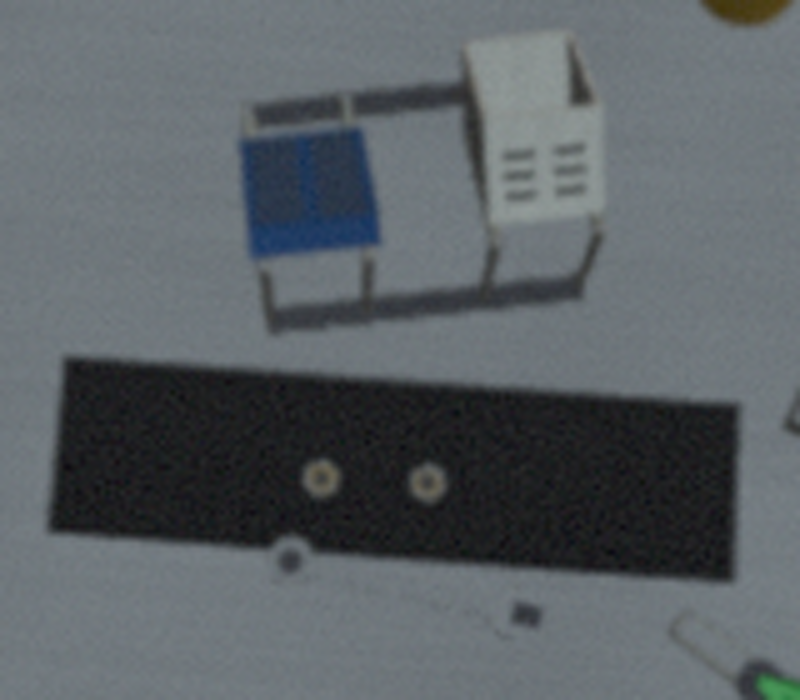

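View pics/mats.png

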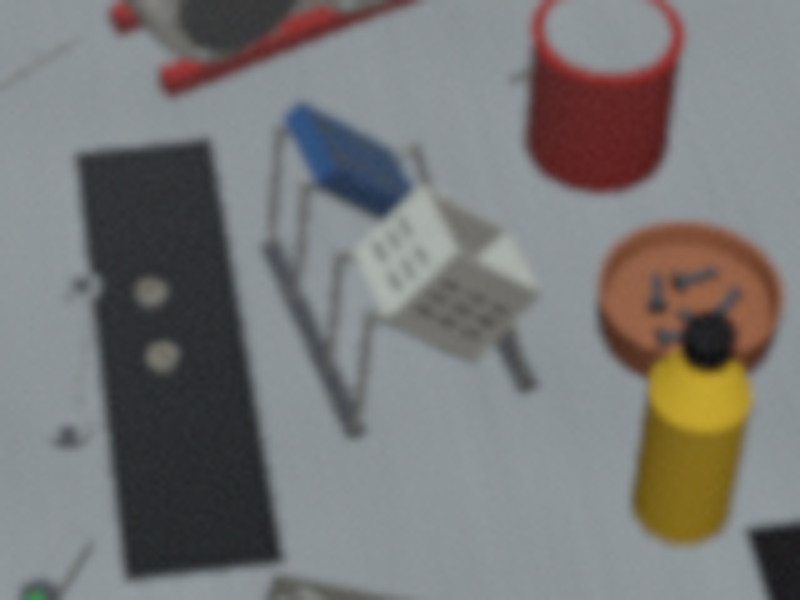

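View pics/wash.png

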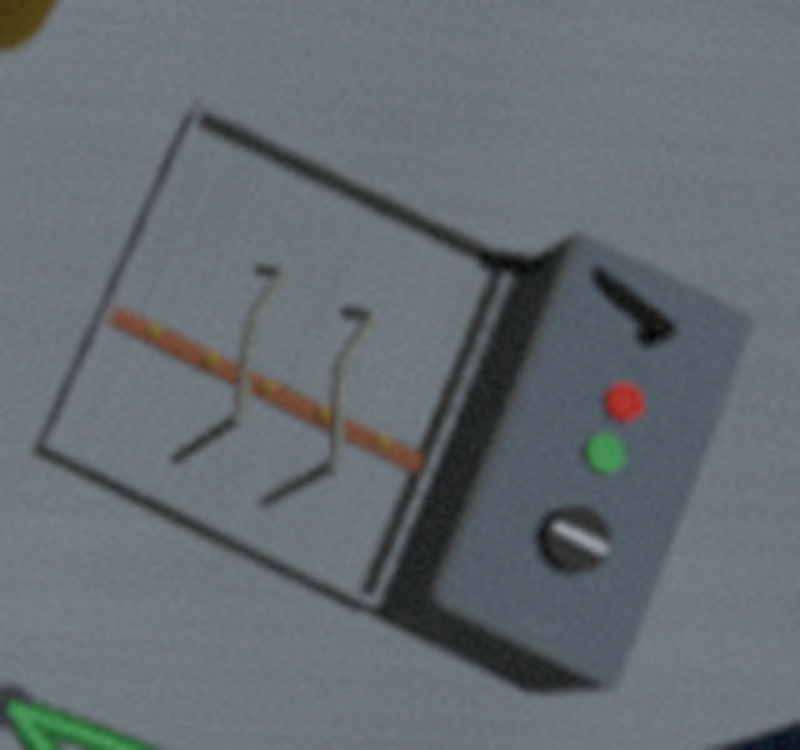

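View pics/eng.png

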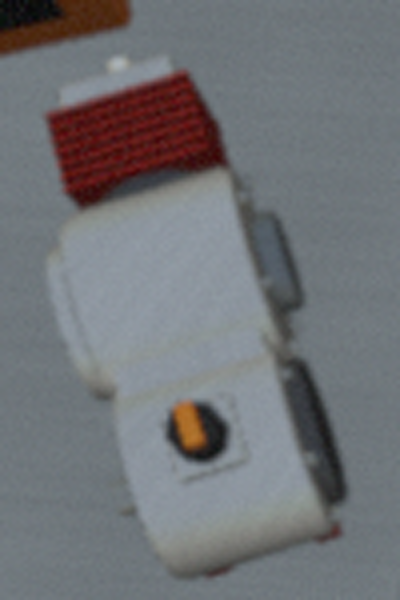

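```bash
python3 - <<'E'
from h import *
import pickle
c,s=pickle.load(open("c0.pkl","rb"))
C=cloud(c);S=cloud(s)
z=C[...,2]; print("depth zero frac",(c["depth"]==0).mean())
im=np.clip((z+0.005)*255/0.03,0,255).astype(np.uint8)
cv2.imwrite("pics/hz.png",cv2.resize(im[165:305,220:400],None,fx=4,fy=4,interpolation=cv2.INTER_NEAREST))
for uv in[(294,261),(315.5,261.5),(288,277),(335,288)]:
    u,v=map(int,uv); print(uv,onz(c,[uv],0.012)[0].round(4),z[v-3:v+4,u-3:u+4].max().round(4),c["color"][v-3:v+4,u-3:u+4].reshape(-1,3).mean(0))
    print((z[v-5:v+6,u-5:u+6]*1000).round(0).astype(int))
for uv in [(260.5,248.5),(262.5,261.5)]:
    u,v=map(int,uv);print("side",onz(s,[uv],0.012)[0].round(4),S[v-3:v+4,u-3:u+4,2].max())
E
```

```text
depth zero frac 0.004064625850340136
(294, 261) [0.4209 0.0501 0.012 ] 0.0176 [70.97959184 77.55102041 78.10204082]
[[ 3  2  2  9 -1  4  3  4  8 -1  5]
 [-2  5  5  7 12 10  7  1  0  6  2]
 [ 3  3 13 15 11 10 12 11  4  1  7]
 [ 4  6 15 10 10 15 14 12 13  4  0]
 [ 2  2 13  9 12 14 11  9  3  1 -1]
 [ 2  3 10 12 11 18  9  8  4  4  5]
 [ 2  0  4  7 12  8 10 11  1  0  6]
 [ 4  4  5  4 12 11  5  3  5 -1  1]
 [ 3  1  5  2  3  2  2  5  2  5  2]
 [-2  5  6  1 -1  3  3  1  2  4  1]
 [ 5  1  1  5  4 -2  4  4  5  4  9]]
(315.5, 261.5) [ 0.4238 -0.0089  0.012 ] 0.0171 [75.12244898 79.48979592 79.32653061]
[[ 3  2  3  3  5  1  4  4  6  3  2]
 [ 3  4  6  2  4  5  1  5 -1  3  2]
 [ 2  1  5  3 12 13 10 -2  0  1  0]
 [ 1  6  6 11 11 10 13 12 13  3  2]
 [ 3  4 10 15 13 11 10 11  7  3  6]
 [ 0  5 11 10  9 10 10 10 13  4  4]
 [ 1  3  9 14  6 11 12 14 10  3  1]
 [-2  6  6  9 17 12 13 13  4 -1  0]
 [ 3  1  0  3  6  7  5  0  6  4  5]
 [ 1  4  4  2  4  5  3  0 -2  4  1]
 [ 4  3  3  3 -2 -1  2  4  5  4 -1]]
(288, 277) [0.3762 0.0632 0.012 ] 1.2082 [98.73469388 93.85714286 88.08163265]
[[   1    0    9   -1    
[... 491 characters left out ...]
   7]
 [   3    4    1    8    7    9    9    1   -3    1    0]
 [  -3    3    1    1    4    2    0 1208    5   -2    2]]
(335, 288) [ 0.3556 -0.0662  0.012 ] 0.0148 [95.30612245 89.85714286 84.3877551 ]
[[ 2  6  8  8  9 11 -1  5  5 -3  2]
 [ 6  6 13  8  3  8  6  0  8 -4  2]
 [ 9  8  7 13  8  6  8  1 -1  0  0]
 [ 9 11  9  9 11  9  9 10  5  1  2]
 [ 8 10  9 15  8  7 11  7  8  1 -4]
 [10  6  7 10  7  9  9  6  1  2  0]
 [ 9  9 10  8  6 12  8  7  3  6  0]
 [ 7  8  3 10  8  7  7 11  1  2  1]
 [ 8 12 10  8  9  8  1  7  3  0 -1]
 [-1  3  5  7  1  2  2  3  4 -2  4]
 [ 3  3 -2  3  1  0  2 -1  3  2 -1]]
side [0.4239 0.0412 0.012 ] 0.01560455849709319
side [ 0.4245 -0.0171  0.012 ] 0.01498992517999187
```

View pics/hz.png

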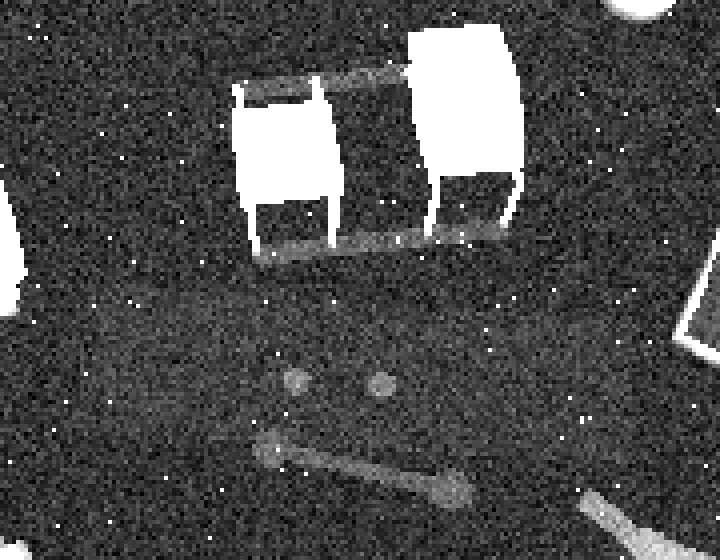

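```bash
python3 - <<'E'
from h import *
import pickle
c,s=pickle.load(open("c0.pkl","rb"))
C=cloud(c);S=cloud(s)
for nm,k,cl,boxes in(("top",c,C,[(286,253,302,268),(308,253,324,269)]),("side",s,S,[(252,242,269,255),(254,255,270,268)])):
    for x0,y0,x1,y1 in boxes:
        im=k["color"][y0:y1,x0:x1].astype(int)
        m=(im.max(2)>60)
        m=cv2.morphologyEx(m.astype(np.uint8),cv2.MORPH_CLOSE,np.ones((5,5)))>0
        v,u=np.nonzero(m); uv=[u.mean()+x0,v.mean()+y0]
        P=cl[y0:y1,x0:x1][m]; 
        print(nm,m.sum(),np.round(uv,2),"n.px",onz(k,[uv],0.012)[0].round(4),onz(k,[uv],0.007)[0].round(4),"cloud",np.median(P,0).round(4), im[m].mean(0).round())
crop(c,"a.png",280,245,330,285,14)
crop(s,"b.png",235,235,285,285,12)
# bench & mat
P=C[290:300,150:200].reshape(-1,3);print("bench z top",np.median(P[:,2]))
P=C[250:270,330:370].reshape(-1,3);print("mat z top",np.median(P[:,2]))
P=S[270:290,262:275].reshape(-1,3);print("mat z side",np.median(P[:,2]))
P=S[340:360,100:150].reshape(-1,3);print("bench z side",np.median(P[:,2]))
E
```

```text
top 46 [293.78 260.3 ] n.px [0.4228 0.0508 0.012 ] [0.4234 0.0508 0.007 ] cloud [0.4232 0.0506 0.0104] [76. 83. 83.]
top 47 [315.06 261.15] n.px [ 0.4247 -0.0076  0.012 ] [ 0.4252 -0.0078  0.007 ] cloud [ 0.4252 -0.0076  0.01  ] [77. 82. 81.]
side 45 [259.58 247.96] n.px [0.4211 0.0442 0.012 ] [0.4213 0.0487 0.007 ] cloud [0.4216 0.0483 0.0048] [85. 89. 88.]
side 45 [262.13 260.91] n.px [ 0.4236 -0.0144  0.012 ] [ 0.4239 -0.0101  0.007 ] cloud [ 0.4237 -0.0115  0.0056] [86. 91. 91.]
bench z top 0.0019801620081550952
mat z top 0.0026360307815961326
mat z side 0.0008203883110972088
bench z side -0.00022926931606881418
```

View pics/a.png

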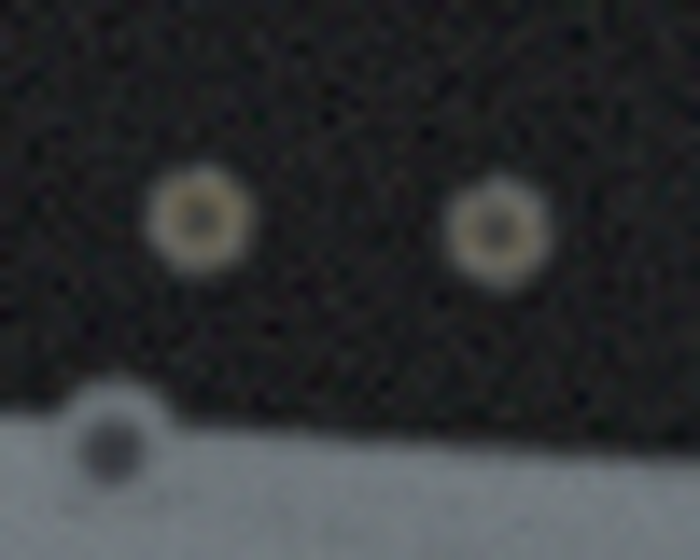

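View pics/b.png

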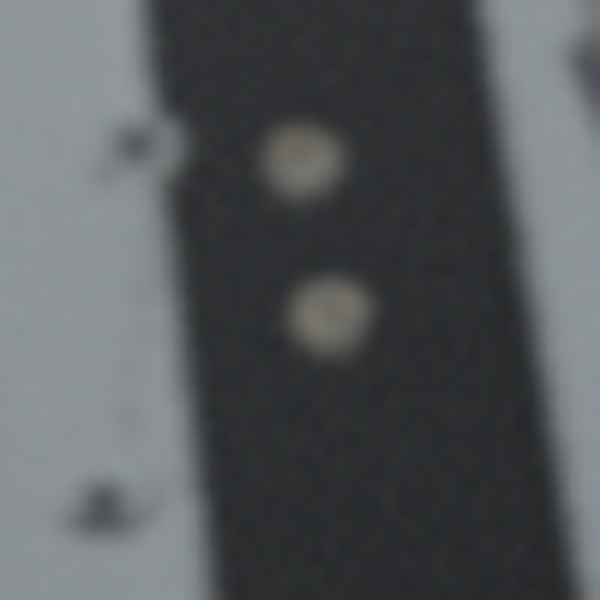

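```bash
python3 - <<'E'
from h import *
import pickle
c,s=pickle.load(open("c0.pkl","rb"))
crop(c,"box.png",270,160,360,235,8.5)
crop(s,"boxs.png",278,195,348,285,6.6)
E
```

```text
(no output)
```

View pics/box.png

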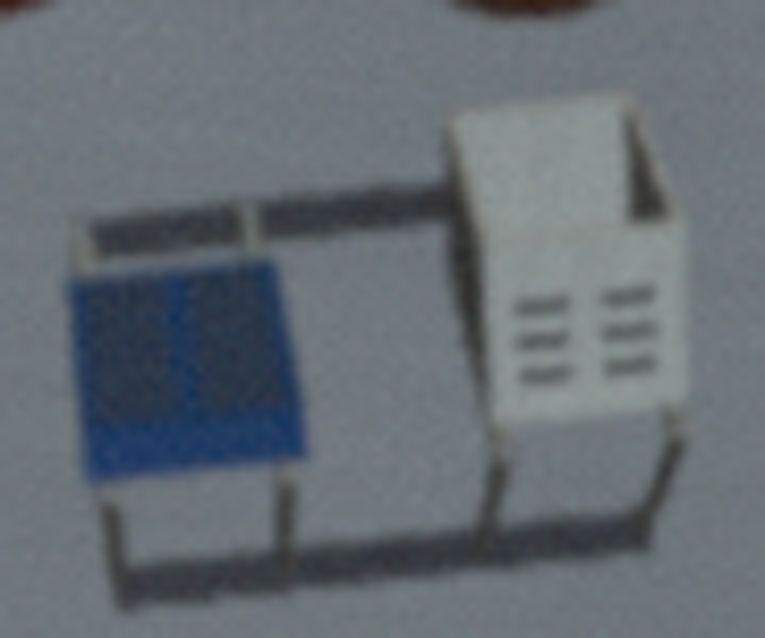

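View pics/boxs.png

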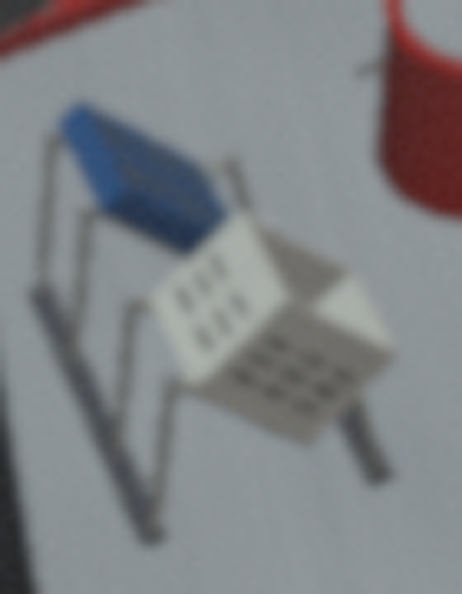

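```bash
cat > fit.py <<'E'
from h import *
from scipy.optimize import least_squares
def px(pts,s,x0,y0): return (np.array(pts,float)+.5)/s-.5+[x0,y0]
def pose(p):  # O, yaw, pitch
    a=np.array([np.cos(p[3]),np.sin(p[3]),0]);k=np.array([0,0,1.]);t=p[4]
    z=np.cos(t)*k+np.sin(t)*a; x=np.cos(t)*a-np.sin(t)*k; y=np.cross(z,x)
    return np.c_[x,y,z]
def fit(c,s,Mt,ut,Ms,us,p0,free=True):
    Mt,Ms=np.array(Mt),np.array(Ms)
    def f(p):
        if not free: p=np.r_[p,np.pi/4]
        M=pose(p); return np.r_[(proj(c,p[:3]+Mt@M.T)-ut).ravel(),(proj(s,p[:3]+Ms@M.T)-us).ravel()]
    r=least_squares(f,p0 if free else p0[:4],loss="soft_l1"); return r.x,f(r.x).reshape(-1,2)
E
python3 - <<'E'
from fit import *
import pickle
c,s=pickle.load(open("c0.pkl","rb"))
hx,hy,H=43,30,63
Mt=np.array([[-hx,hy,H],[-hx,-hy,H],[-hx,hy,0],[-hx,-hy,0],[hx,hy,H],[hx,-hy,H]])/1e3
ut=px([(480,228),(688,218),(497,420),(688,402),(452,118),(635,95)],8.5,270,160)
Ms=np.array([[-hx,hy,H],[-hx,-hy,H],[hx,-hy,H],[hx,hy,H],[-hx,-hy,0],[-hx,hy,0],[hx,-hy,0]])/1e3
us=px([(243,208),(292,295),(393,350),(345,270),(188,388),(152,303),(308,440)],6.6,278,195)
p0=[.53,-.05,.08,0,.78]
np.set_printoptions(suppress=True,precision=4)
for fr in(True,False):
    p,r=fit(c,s,Mt,ut,Ms,us,p0,fr); print("box",p,"\n",r.round(1).tolist())
    q=p if fr else np.r_[p,np.pi/4]; M=pose(q); print("mouth",p[:3]+M[:,2]*.063, "bay", p[:3]+M[:,0]*.043, "(if fully down)")
hx,hy,H=47,34,18
Mt=np.array([[-hx,hy,0],[-hx,-hy,0],[-hx,hy,H],[-hx,-hy,H],[hx,hy,H],[hx,-hy,H]])/1e3
ut=px([(92,478),(305,455),(86,428),(298,408),(68,280),(275,263)],8.5,270,160)
Ms=np.array([[-hx,-hy,0],[-hx,-hy,H],[hx,-hy,H],[hx,-hy,0],[-hx,hy,0],[-hx,hy,H]])/1e3
us=px([(105,207),(122,187),(225,213),(188,252),(62,120),(80,103)],6.6,278,195)
p0=[.53,.05,.08,0,.78]
for fr in(True,False):
    p,r=fit(c,s,Mt,ut,Ms,us,p0,fr); print("lid",p,"\n",r.round(1).tolist())
    q=p if fr else np.r_[p,np.pi/4]; M=pose(q); print("under",p[:3]+M[:,2]*.014,"bay",p[:3]+M[:,0]*.047)
# rack bars
C=cloud(c)
for uv in[(284,229),(346,223)]: print("near bar",onz(c,[uv],0.006))
E
```

```text
box [ 0.583  -0.0525  0.0808  0.1898  0.8165] 
 [[0.7, 1.7], [-0.2, 0.2], [-0.1, 0.7], [0.3, 0.1], [-0.7, 0.0], [-0.1, 0.3], [0.2, 0.0], [-0.1, 0.1], [1.2, 0.9], [1.2, 0.0], [1.2, -0.8], [0.0, -1.3], [-0.1, -0.1]]
mouth [ 0.6281 -0.0438  0.1239] bay [ 0.6119 -0.0469  0.0494] (if fully down)
box [ 0.584  -0.0522  0.0799  0.188 ] 
 [[0.7, 2.2], [-0.1, 0.7], [-0.2, 0.8], [0.2, 0.3], [-0.6, -0.4], [-0.0, -0.1], [-0.1, 0.2], [-0.5, 0.3], [1.4, 0.5], [1.4, -0.3], [1.2, -0.4], [0.0, -1.0], [0.5, -0.3]]
mouth [ 0.6278 -0.0439  0.1244] bay [ 0.6139 -0.0465  0.0495] (if fully down)
lid [0.5583 0.0667 0.0847 0.1885 0.8045] 
 [[-0.7, 0.8], [0.6, 0.4], [-0.8, 0.6], [0.9, -0.1], [-0.4, 0.4], [0.1, -0.4], [-0.4, -0.1], [0.9, -0.8], [3.5, 5.2], [5.4, 2.8], [-0.7, -0.7], [0.3, -1.7]]
under [0.5683 0.0686 0.0944] bay [0.5904 0.0728 0.0508]
lid [0.5588 0.0667 0.0851 0.1903] 
 [[-0.7, 0.9], [0.6, 0.5], [-0.7, 0.8], [1.0, 0.1], [-0.5, 0.0], [0.0, -0.8], [-0.4, -0.0], [0.7, -0.7], [3.8, 4.8], [5.7, 2.5], [-0.7, -0.6], [0.2, -1.7]]
under [0.5685 0.0686 0.095 ] bay [0.5914 0.073  0.0518]
near bar [[0.5091 0.0845 0.006 ]]
near bar [[ 0.5386 -0.0881  0.006 ]]
```

```bash
python3 - <<'E'
from h import *
import pickle
c,s=pickle.load(open("c0.pkl","rb"))
crop(c,"w1.png",385,175,485,300,6)
crop(s,"w2.png",255,295,360,385,7)
C=cloud(c); z=C[...,2]
im=np.clip(z*255/0.14,0,255).astype(np.uint8)[175:300,385:485]
cv2.imwrite("pics/w3.png",cv2.resize(im,None,fx=5,fy=5,interpolation=cv2.INTER_NEAREST))
E
```

```text
(no output)
```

View pics/w1.png

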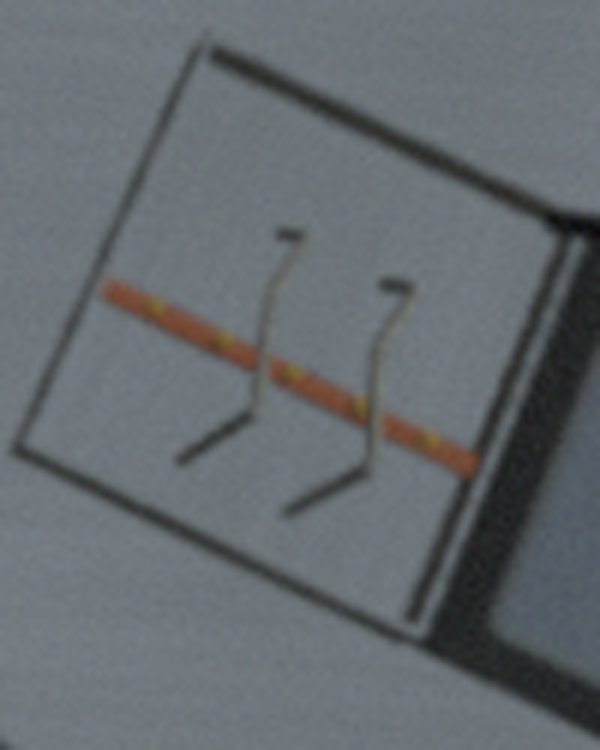

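View pics/w2.png

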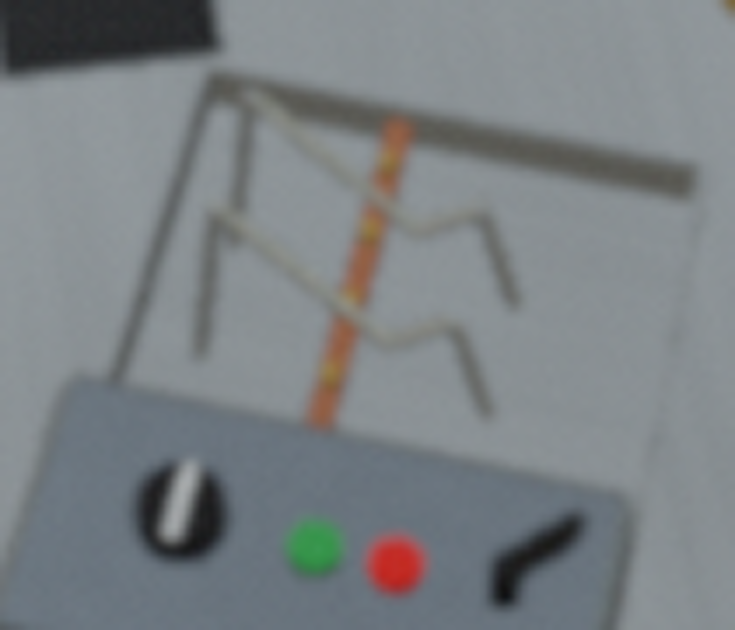

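View pics/w3.png

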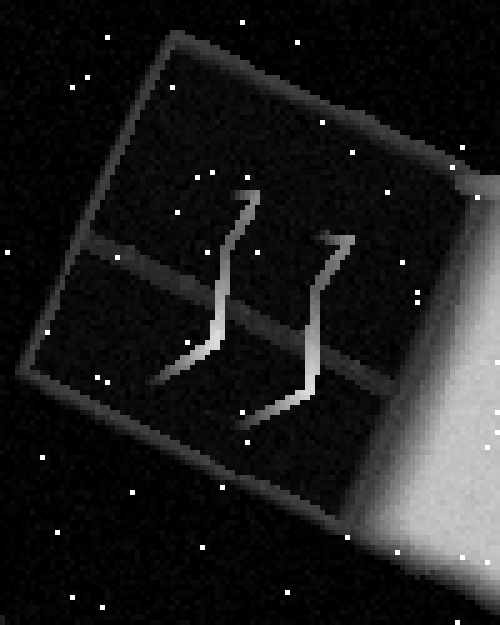

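```bash
python3 - <<'E'
from fit import *
import pickle
np.set_printoptions(suppress=True,precision=4)
c,s=pickle.load(open("c0.pkl","rb"))
M=np.array([[0,27,-4.2],[0,-27,-4.2],[-72.8,27,68.6],[-72.8,-27,68.6],[27.6,27,23.4],[27.6,-27,23.4]])/1e3
ut=px([(270,290),(375,343),(253,412),(372,470),(303,238),(410,290)],6,385,175)
us=px([(415,233),(392,345),(247,95),(212,212),(485,212),(452,325)],7,255,295)
for m in range(6): print(tri(c,[ut[m]],s,[us[m]]))
def f(p):
    P=R.from_euler("z",p[3]).apply(M)+p[:3]
    return np.r_[(proj(c,P)-ut).ravel(),(proj(s,P)-us).ravel()]
r=least_squares(f,[.45,-.3,.05,-.33],loss="soft_l1");print(r.x,f(r.x).reshape(-1,2).round(1).tolist())
p=r.x;d=R.from_euler("z",p[3]).apply(np.array([-47,0,47])/2**.5/1e3+np.array([33.5,0,33.5])/2**.5/1e3);print("mid",p[:3]+d)
E
```

```text
(array([ 0.5445, -0.3145,  0.0437]), np.float64(0.005402338617125953))
(array([ 0.5251, -0.3642,  0.0415]), np.float64(0.0025485367962030003))
(array([ 0.4775, -0.286 ,  0.1135]), np.float64(0.0014097970468661628))
(array([ 0.4562, -0.3381,  0.1125]), np.float64(0.0012757502214947158))
(array([ 0.568 , -0.3231,  0.065 ]), np.float64(0.0007115335648173855))
(array([ 0.5464, -0.3726,  0.0644]), np.float64(0.0014718484757187621))
[ 0.5336 -0.3388  0.044  -0.3833] [[-0.7, 1.5], [-0.3, 1.1], [0.1, 0.9], [-0.6, 0.3], [0.6, -0.7], [0.9, -0.9], [0.5, 0.3], [-0.2, 0.1], [-0.2, 0.3], [0.1, -0.6], [0.4, -0.2], [1.3, -0.3]]
mid [ 0.5247 -0.3352  0.1009]
```

```bash
python3 - <<'E'
from h import *
import pickle
np.set_printoptions(suppress=True,precision=4)
c,s=pickle.load(open("c0.pkl","rb"))
def om(k,x0,y0,x1,y1,n):
    im=k["color"][y0:y1,x0:x1]; h=cv2.cvtColor(im,cv2.COLOR_BGR2HSV)
    m=((h[...,0]<22)&(h[...,1]>130)&(h[...,2]>90)).astype(np.uint8)
    v,u=np.nonzero(m); uv=np.c_[u+x0,v+y0].astype(float); print(n,m.sum(),uv.mean(0),uv.min(0),uv.max(0)); return uv
a=om(c,175,200,205,235,"top"); b=om(s,255,145,285,175,"side")
for z in(.199,.1925): print(z,onz(c,[a.mean(0)],z),onz(s,[b.mean(0)],z))
print(tri(c,[a.mean(0)],s,[b.mean(0)]))
P=onz(c,a,.199)[:,:2]; w,V=np.linalg.eigh(np.cov(P.T)); print("sd",np.sqrt(w),"axis deg",np.degrees(np.arctan2(V[1,1],V[0,1])), P.max(0)-P.min(0))
crop(c,"cap.png",170,195,215,240,14); crop(s,"caps.png",245,140,295,185,12)
# black skirt centre in top
im=c["color"][205:235,175:208].max(2)<60; v,u=np.nonzero(im); print("skirt dark",u.mean()+175,v.mean()+205,u.min()+175,u.max()+175,v.min()+205,v.max()+205)
E
```

```text
top 61 [186.7541 216.1803] [183. 211.] [190. 221.]
side 20 [268.5 156.5] [266. 155.] [271. 158.]
0.199 [[0.4877 0.3112 0.199 ]] [[0.4863 0.2984 0.199 ]]
0.1925 [[0.489  0.3129 0.1925]] [[0.487  0.3069 0.1925]]
(array([0.4888, 0.3142, 0.1873]), np.float64(0.002409415576020411))
sd [0.0039 0.0075] axis deg -155.3229867956753 [0.0244 0.0187]
skirt dark 190.57971014492753 218.68115942028984 182 195 212 224
```

View pics/cap.png

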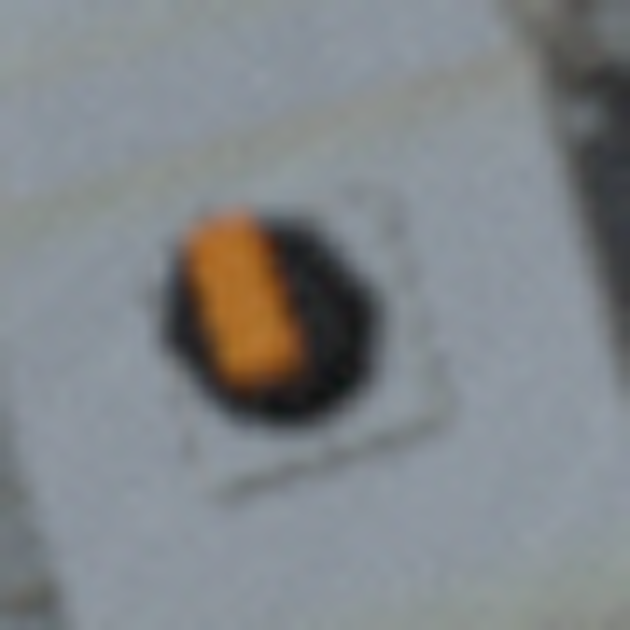

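View pics/caps.png

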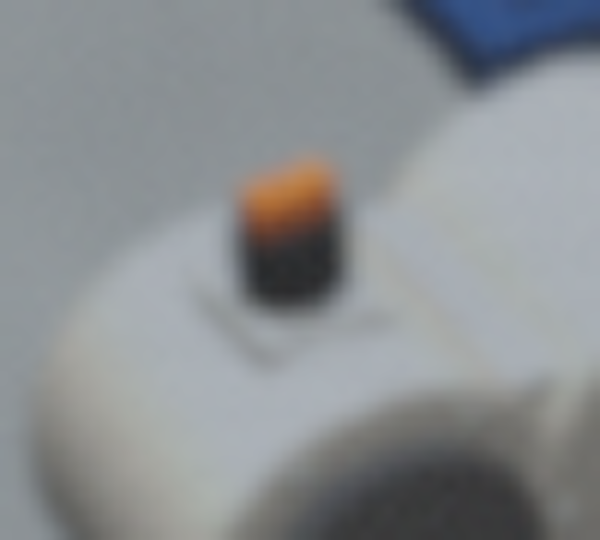

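Emit:
step_arm --pt "-33 -17 -2" --pt "-33 -17 -2" --pt "-33 -17 -2" --pt "-33 -17 -2" --pt "-33 -17 -2" --pt "-33 -17 -2" --pt "-33 -17 -2" --pt "-33 -17 -2" --pt "-33 -17 -2" --pt "-33 -17 -2" --pt "-33 -17 -2" --pt "-33 -17 -2" --twist '[0,0,0,0,0,0,0,0,0,0,0,0]' --jaw 50 --force 20

```text
time: 1.2
position: [0.4894, 0.3076, 0.2636]
tool_rot: [0.126, 0.992, -0.0, -0.0]
ft_force: [-0.0, 0.6, -0.1]
grip_width: 0.0501
```

Emit:
step_arm --pt "0 0 0" --pt "0 0 0" --pt "0 0 0" --pt "0 0 0" --pt "0 0 0" --pt "0 0 0" --pt "0 0 0" --pt "0 0 0" --pt "0 0 0" --pt "0 0 0" --pt "0 0 0" --pt "0 0 0" --pt "0 0 0" --pt "0 0 0" --pt "0 0 0" --pt "0 0 0" --pt "0 0 0" --pt "0 0 0" --pt "0 0 0" --pt "0 0 0" --twist '[7,7,7,7,7,7,7,7,7,7,7,7,7,7,7,7,7,7,7,7]'

```text
time: 2.87
position: [0.4882, 0.309, 0.2633]
tool_rot: [0.976, 0.218, -0.0, 0.0]
ft_force: [1.0, -0.3, 0.4]
grip_width: 0.0501
```

Emit:
step_arm --pt "0 0 15" --pt "0 0 15" --pt "0 0 14" --pt "0 0 14" --pt "0 0 0" --twist '[0,0,0,0,0]'

```text
time: 3.28
position: [0.4863, 0.3082, 0.2027]
tool_rot: [0.975, 0.221, -0.003, 0.001]
ft_force: [-0.1, 0.3, -0.9]
grip_width: 0.0499
```

```bash
python3 - <<'E'
from h import *
c=cam("top");s=cam("side")
crop(c,"cap1.png",160,185,230,255,8); crop(s,"caps1.png",235,125,305,185,9)
E
```

```text
(no output)
```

View pics/caps1.png

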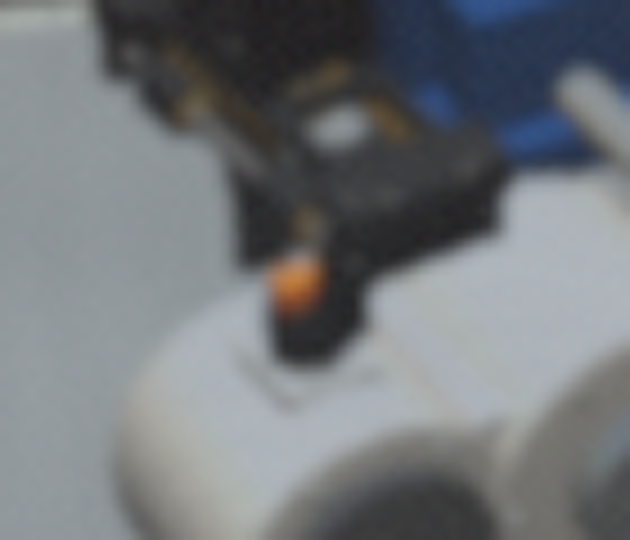

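View pics/cap1.png

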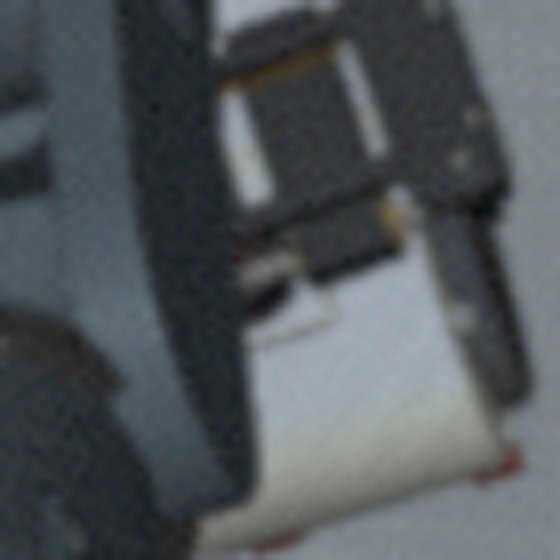

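Emit:
step_arm --pt "0 0 0" --pt "0 0 0" --twist '[0,0]'

```text
time: 3.55
position: [0.489, 0.3093, 0.2066]
tool_rot: [0.975, 0.221, 0.001, -0.0]
ft_force: [-0.9, -0.9, -0.1]
grip_width: 0.0501
```

Emit:
step_arm --pt "0 0 -1" --pt "0 0 0" --pt "0 0 0" --pt "0 0 0" --pt "0 0 0" --pt "0 0 0" --pt "0 0 0" --twist '[0,0,0,0,0,0,0]' --jaw 5 --force 25

```text
time: 4.13
position: [0.488, 0.3099, 0.2067]
tool_rot: [0.975, 0.221, -0.0, -0.001]
ft_force: [-1.4, 2.5, 2.0]
grip_width: 0.0116
```

Emit:
step_arm --pt "0 0 -0.3" --pt "0 0 -0.3" --pt "0 0 -0.3" --pt "0 0 -0.3" --pt "0 0 -0.3" --pt "0 0 -0.3" --pt "0 0 -0.3" --pt "0 0 -0.3" --twist '[-5,-7,-7,-7,-7,-7,-7,-7]'

```text
time: 4.8
position: [0.4889, 0.3094, 0.209]
tool_rot: [0.767, 0.642, 0.001, 0.0]
ft_force: [0.9, 0.7, -0.0]
grip_width: 0.0118
```

Emit:
step_arm --pt "0 0 -0.3" --pt "0 0 -0.3" --pt "0 0 -0.3" --pt "0 0 -0.3" --pt "0 0 -0.3" --pt "0 0 -0.3" --pt "0 0 -0.3" --pt "0 0 -0.3" --pt "0 0 -0.3" --pt "0 0 -0.3" --pt "0 0 -0.3" --pt "0 0 -0.3" --pt "0 0 -0.3" --pt "0 0 -0.3" --pt "0 0 -0.3" --twist '[-7,-7,-7,-7,-7,-7,-7,-7,-7,-7,-7,-7,-7,-7,-7]'

```text
time: 6.05
position: [0.4904, 0.311, 0.214]
tool_rot: [-0.042, 0.999, 0.002, 0.003]
ft_force: [1.9, 4.4, -1.0]
grip_width: 0.0122
```

Emit:
step_arm --pt "0 0 -0.3" --pt "0 0 -0.3" --pt "0 0 -0.3" --pt "0 0 -0.3" --pt "0 0 -0.3" --pt "0 0 -0.3" --pt "0 0 -0.3" --pt "0 0 -0.3" --pt "0 0 -0.3" --pt "0 0 -0.3" --pt "0 0 -0.3" --twist '[-7,-7,-7,-7,-7,-7,-7,-7,-7,-7,-7]'

```text
time: 6.97
position: [0.4893, 0.3118, 0.2168]
tool_rot: [-0.655, 0.756, 0.001, 0.003]
ft_force: [1.2, 7.4, -2.8]
grip_width: 0.0118
```

Emit:
step_arm --pt "0 0 0" --pt "0 0 0" --pt "0 0 0" --pt "0 0 0" --pt "0 0 0" --pt "0 0 0" --pt "0 0 0" --pt "0 0 0" --pt "0 0 0" --pt "0 0 0" --pt "0 0 0" --pt "0 0 0" --pt "0 0 0" --pt "0 0 0" --pt "0 0 0" --pt "0 0 0" --twist '[0,0,0,7,7,7,7,7,7,7,7,7,7,7,7,7]' --jaw 50

```text
time: 8.3
position: [0.4882, 0.3086, 0.2167]
tool_rot: [0.086, 0.996, -0.0, -0.0]
ft_force: [0.8, 0.2, -0.3]
grip_width: 0.0496
```

Emit:
step_arm --pt "0 0 0" --pt "0 0 0" --pt "0 0 0" --pt "0 0 0" --pt "0 0 0" --pt "0 0 0" --pt "0 0 0" --pt "0 0 0" --pt "0 0 0" --pt "0 0 0" --pt "0 0 0" --pt "0 0 0" --pt "0 0 0" --pt "0 0 0" --twist '[7,7,7,7,7,7,7,7,7,7,7,7,5,0]'

```text
time: 9.47
position: [0.4883, 0.3086, 0.2167]
tool_rot: [0.758, 0.652, -0.0, 0.0]
ft_force: [-0.1, 0.5, 0.1]
grip_width: 0.0497
```

Emit:
step_arm --pt "0 0 0" --pt "0 0 0" --pt "0 0 0" --pt "0 0 0" --pt "0 0 0" --pt "0 0 0" --twist '[0,0,0,0,0,0]' --jaw 5

```text
time: 9.97
position: [0.4884, 0.309, 0.2167]
tool_rot: [0.757, 0.653, -0.0, 0.0]
ft_force: [0.3, 0.2, -1.0]
grip_width: 0.0176
```

Emit:
step_arm --pt "0 0 0" --pt "0 0 0" --pt "0 0 0" --twist '[0,0,0]'

```text
time: 10.22
position: [0.4884, 0.3091, 0.2167]
tool_rot: [0.757, 0.653, -0.0, -0.0]
ft_force: [-0.2, -0.1, -0.4]
grip_width: 0.0114
```

Emit:
step_arm --pt "0 0 -0.3" --pt "0 0 -0.3" --pt "0 0 -0.3" --pt "0 0 -0.3" --pt "0 0 -0.3" --pt "0 0 -0.3" --pt "0 0 -0.3" --pt "0 0 -0.3" --pt "0 0 -0.3" --pt "0 0 -0.3" --pt "0 0 -0.3" --twist '[-7,-7,-7,-7,-7,-7,-7,-7,-7,-7,-7]'

```text
time: 11.13
position: [0.4895, 0.3097, 0.2204]
tool_rot: [0.183, 0.983, 0.001, 0.001]
ft_force: [0.6, 1.7, -0.1]
grip_width: 0.0115
```

Total about 313° (5.5 rad). Lift gently and watch the force.

Emit:
step_arm --pt "0 0 -2" --pt "0 0 -4" --pt "0 0 -10" --pt "0 0 -15" --pt "0 0 -20" --pt "0 0 -5" --pt "0 0 0" --twist '[0,0,0,0,0,0,0]'

```text
time: 11.72
position: [0.4891, 0.3094, 0.2784]
tool_rot: [0.186, 0.982, 0.001, 0.002]
ft_force: [-0.7, -0.3, -1.2]
grip_width: 0.0116
```

```bash
python3 - <<'E'
from h import *
s=cam("side");c=cam("top")
crop(s,"cap2.png",225,95,315,185,7)
crop(c,"m2.png",230,165,390,305,4)
E
```

```text
(no output)
```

View pics/cap2.png

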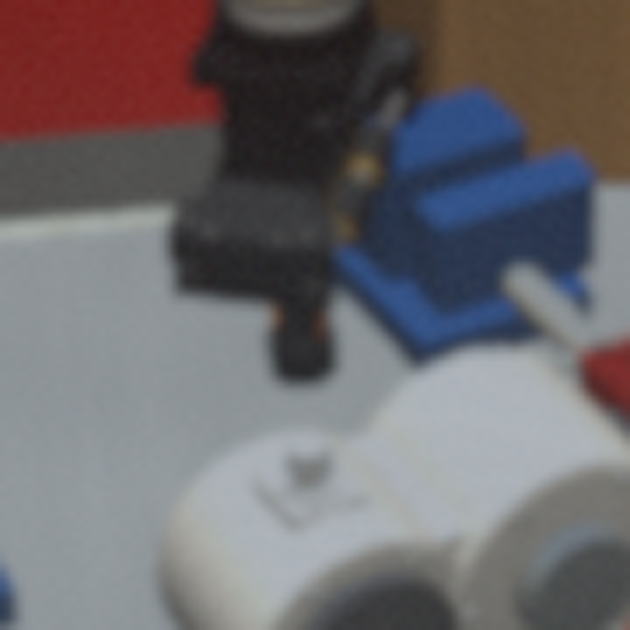

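View pics/m2.png

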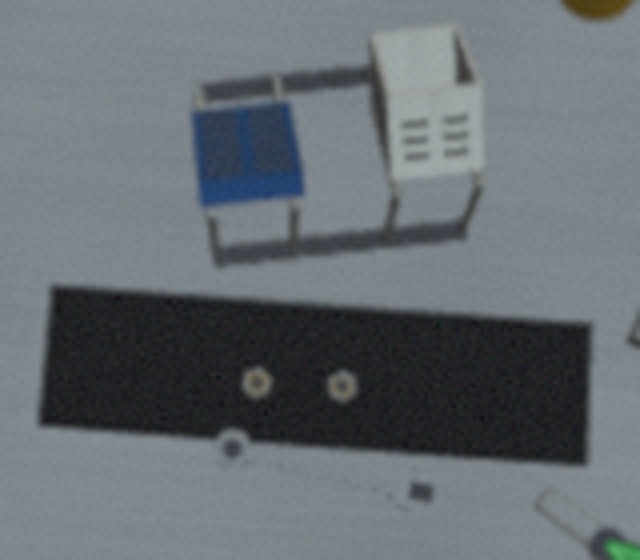

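Emit:
step_arm --pt "0 0 0" --pt "0 0 0" --pt "0 0 0" --pt "0 0 0" --pt "0 0 0" --pt "-6.6 -37.3 0" --pt "-6.6 -37.3 0" --pt "-6.6 -37.3 0" --pt "-6.6 -37.3 0" --pt "-6.6 -37.3 0" --pt "-6.6 -37.3 0" --pt "-6.6 -37.3 0" --pt "-6.6 -37.3 0" --pt "-6.6 -37.3 0" --pt "-6.6 -37.3 0" --pt "0 0 0" --twist '[-6.4,-6.4,-6.4,-6.4,-6.4,0,0,0,0,0,0,0,0,0,0,0]'

```text
time: 13.15
position: [0.6237, -0.0528, 0.2744]
tool_rot: [-0.089, 0.996, -0.002, 0.0]
ft_force: [0.7, 0.2, -0.7]
grip_width: 0.012
```

Emit:
step_arm --pt "0 0 20" --pt "0 0 20" --pt "0 0 20" --pt "0 0 10" --pt "0 0 10" --pt "0 0 10" --pt "0 0 10" --pt "0 0 0" --pt "0 0 0" --twist '[0,0,0,0,0,0,0,0,0]'

```text
time: 13.9
position: [0.6216, -0.0454, 0.1757]
tool_rot: [-0.092, 0.996, 0.0, -0.0]
ft_force: [-0.3, 1.3, -0.5]
grip_width: 0.0116
```

```bash
python3 - <<'E'
from h import *
s=cam("side")
crop(s,"d1.png",260,165,370,285,6)
E
```

```text
(no output)
```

View pics/d1.png

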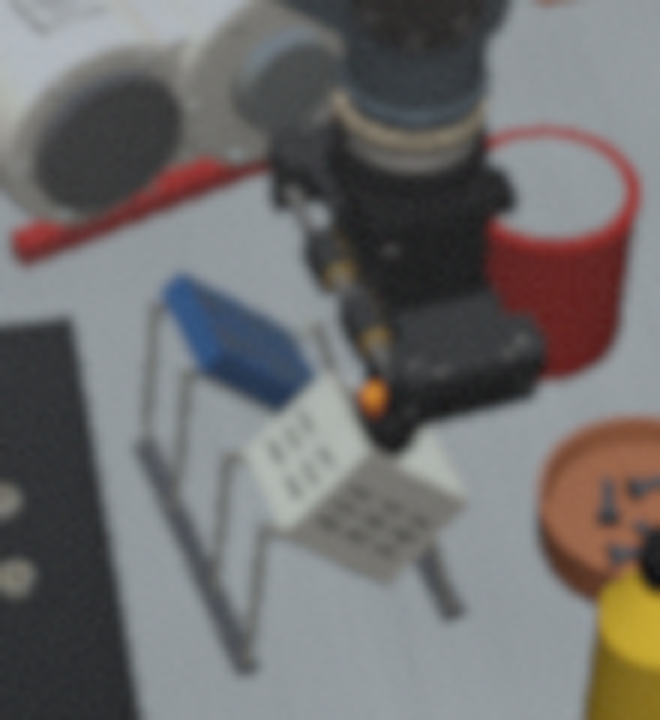

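Emit:
step_arm --pt "0 0 6" --pt "0 0 6" --pt "0 0 5" --pt "0 0 0" --pt "0 0 0" --twist '[0,0,0,0,0]'

```text
time: 14.37
position: [0.6213, -0.0454, 0.1586]
tool_rot: [-0.092, 0.996, 0.0, -0.001]
ft_force: [-0.6, -0.1, -0.3]
grip_width: 0.0119
```

Emit:
step_arm --pt "0 0 0" --pt "0 0 0" --pt "0 0 0" --pt "0 0 0" --pt "0 0 -20" --pt "0 0 -25" --pt "0 0 -30" --twist '[0,0,0,0,0,0,0]' --jaw 30

```text
time: 14.95
position: [0.6205, -0.0452, 0.2333]
tool_rot: [-0.092, 0.996, 0.001, -0.002]
ft_force: [0.2, 0.2, 0.2]
grip_width: 0.0299
```

Emit:
step_arm --pt "29.4 21.6 0" --pt "29.4 21.6 0" --pt "29.4 21.6 0" --pt "29.4 21.6 0" --pt "29.4 21.6 0" --pt "29.4 21.6 0" --pt "0 0 0" --twist '[0,0,0,0,0,0,0]' --jaw 45

```text
time: 15.53
position: [0.4153, 0.0525, 0.2333]
tool_rot: [-0.093, 0.996, 0.002, -0.005]
ft_force: [-0.5, 0.1, -0.6]
grip_width: 0.0448
```

```bash
python3 - <<'E'
from h import *
s=cam("side");c=cam("top")
crop(s,"d2.png",230,165,360,285,5)
crop(c,"d2t.png",230,155,390,305,4)
E
```

```text
(no output)
```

View pics/d2.png

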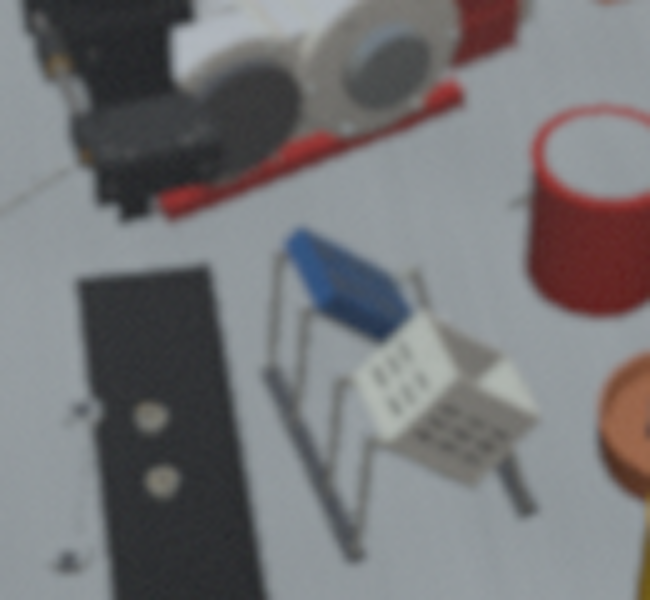

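View pics/d2t.png

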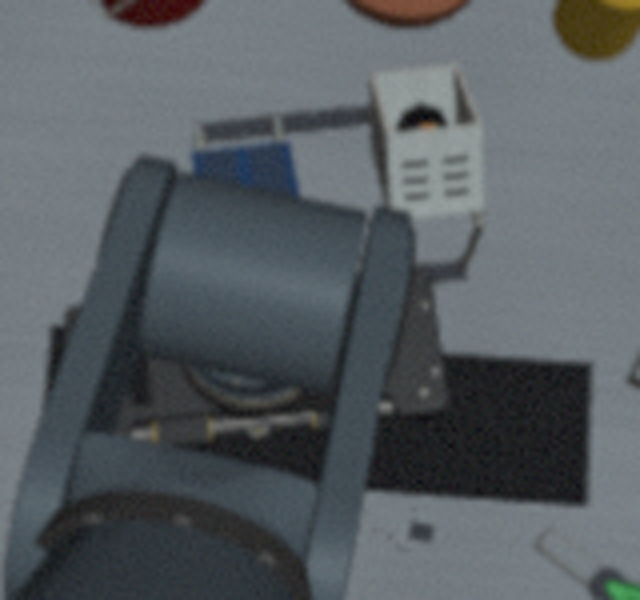

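Emit:
step_arm --pt "0 0 36" --pt "0 0 36" --pt "0 0 36" --pt "0 0 36" --pt "0 0 0" --pt "0 0 0" --pt "0 0 0" --twist '[0,0,0,0,0,0,0]'

```text
time: 16.22
position: [0.4264, 0.049, 0.0911]
tool_rot: [-0.092, 0.996, -0.0, 0.001]
ft_force: [-0.1, 0.6, -0.2]
grip_width: 0.0452
```

Emit:
step_arm --pt "3 1 20" --pt "0 0 20" --pt "0 0 15" --pt "0 0 10" --pt "0 0 4" --pt "0 0 0" --pt "0 0 0" --twist '[0,0,0,0,0,0,0]'

```text
time: 16.8
position: [0.4231, 0.0497, 0.0228]
tool_rot: [-0.092, 0.996, -0.001, 0.002]
ft_force: [-0.8, -0.1, -0.7]
grip_width: 0.0447
```

Emit:
step_arm --pt "0 0 0" --pt "0 0 0" --pt "0 0 0" --pt "0 0 0" --pt "0 0 0" --pt "0 0 0" --pt "0 0 0" --twist '[0,0,0,0,0,0,0]' --jaw 8

```text
time: 17.38
position: [0.4214, 0.05, 0.0212]
tool_rot: [-0.092, 0.996, -0.0, 0.0]
ft_force: [-0.5, 1.1, 3.6]
grip_width: 0.0166
```

Emit:
step_arm --pt "0 0 -10" --pt "0 0 -40" --pt "0 0 -40" --pt "0 0 -40" --pt "0 0 -40" --pt "-30 -21.8 0" --pt "-30 -21.8 0" --pt "-30 -21.8 0" --pt "-30 -21.8 0" --pt "-30 -21.8 0" --pt "-30 -21.8 0" --pt "0 0 0" --pt "0 0 0" --pt "0 0 12" --pt "0 0 12" --pt "0 0 0" --pt "0 0 0" --twist '[0,0,0,0,0,0,0,0,0,0,0,0,0,0,0,0,0]'

```text
time: 18.8
position: [0.6201, -0.0446, 0.1654]
tool_rot: [-0.092, 0.996, 0.001, -0.002]
ft_force: [0.3, 0.5, -0.3]
grip_width: 0.0166
```

Emit:
step_arm --pt "0 0 0" --pt "0 0 0" --pt "0 0 0" --pt "0 0 0" --pt "0 0 -25" --pt "0 0 -25" --pt "31.2 12 0" --pt "31.2 12 0" --pt "31.2 12 0" --pt "31.2 12 0" --pt "31.2 12 0" --pt "31.2 12 0" --pt "0 0 0" --pt "0 0 0" --pt "0 0 0" --twist '[0,0,0,0,0,0,0,0,0,0,0,0,0,0,0]' --jaw 32

```text
time: 20.05
position: [0.4264, -0.0096, 0.2178]
tool_rot: [-0.092, 0.996, -0.001, 0.002]
ft_force: [-0.3, -0.3, 0.9]
grip_width: 0.032
```

```bash
python3 - <<'E'
from h import *
s=cam("side");c=cam("top")
crop(s,"d3.png",230,165,360,285,5)
crop(c,"d3t.png",300,160,390,240,7)
E
```

```text
(no output)
```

View pics/d3.png

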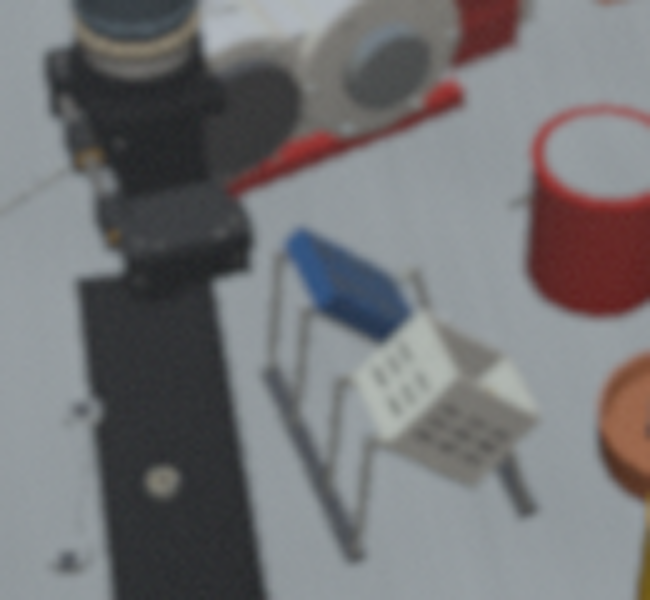

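View pics/d3t.png

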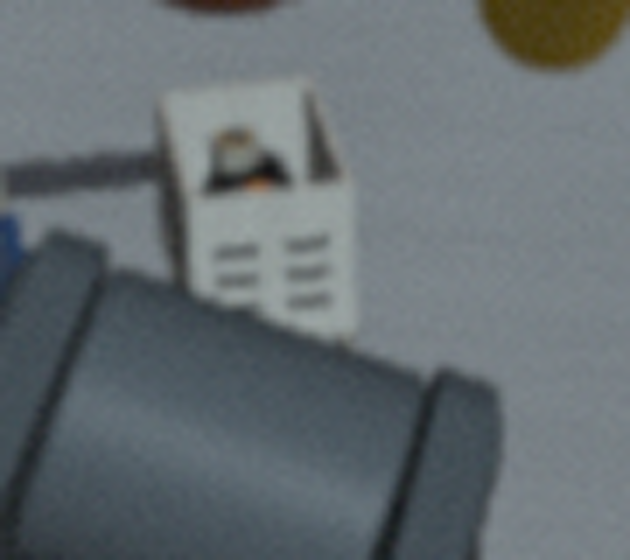

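Emit:
step_arm --pt "1.5 0.7 40" --pt "0 0 40" --pt "0 0 40" --pt "0 0 35" --pt "0 0 20" --pt "0 0 15" --pt "0 0 6" --pt "0 0 0" --pt "0 0 0" --pt "0 0 0" --twist '[0,0,0,0,0,0,0,0,0,0]' --jaw 42

```text
time: 20.98
position: [0.4245, -0.009, 0.0217]
tool_rot: [-0.092, 0.996, -0.0, 0.001]
ft_force: [-0.0, 0.6, -0.4]
grip_width: 0.0416
```

Emit:
step_arm --pt "0 0 0" --pt "0 0 0" --pt "0 0 0" --pt "0 0 0" --pt "0 0 0" --pt "0 0 0" --pt "0 0 0" --twist '[0,0,0,0,0,0,0]' --jaw 8

```text
time: 21.57
position: [0.4237, -0.0088, 0.0214]
tool_rot: [-0.092, 0.996, -0.0, 0.0]
ft_force: [-0.6, -0.1, 6.2]
grip_width: 0.0165
```

Emit:
step_arm --pt "0 0 -10" --pt "0 0 -40" --pt "0 0 -40" --pt "0 0 -40" --pt "0 0 -40" --pt "-30.7 -13.9 0" --pt "-30.7 -13.9 0" --pt "-30.7 -13.9 0" --pt "-30.7 -13.9 0" --pt "-30.7 -13.9 0" --pt "-30.7 -13.9 0" --pt "0 0 0" --pt "0 0 0" --pt "0 0 12" --pt "0 0 12" --pt "0 0 0" --pt "0 0 0" --twist '[0,0,0,0,0,0,0,0,0,0,0,0,0,0,0,0,0]'

```text
time: 22.98
position: [0.6178, -0.0562, 0.1658]
tool_rot: [-0.092, 0.996, 0.001, -0.002]
ft_force: [-1.2, -0.9, -0.3]
grip_width: 0.0163
```

Emit:
step_arm --pt "0 0 0" --pt "0 0 0" --pt "0 0 0" --pt "0 0 0" --pt "0 0 -25" --pt "0 0 -40" --pt "30 20 0" --pt "30 20 0" --pt "30 20 0" --pt "30 20 0" --pt "30 20 0" --pt "0 0 0" --pt "0 0 0" --twist '[0,0,0,0,0,0,0,0,0,0,0,0,0]' --jaw 30

```text
time: 24.07
position: [0.4521, 0.0147, 0.2325]
tool_rot: [-0.093, 0.996, 0.0, -0.0]
ft_force: [1.9, 0.3, 0.7]
grip_width: 0.0303
```

```bash
python3 - <<'E'
from h import *
s=cam("side");c=cam("top")
crop(s,"d4.png",230,165,360,285,5)
crop(c,"d4t.png",300,160,390,240,7)
import pickle;pickle.dump((c,s),open("c1.pkl","wb"))
E
```

```text
(no output)
```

View pics/d4t.png

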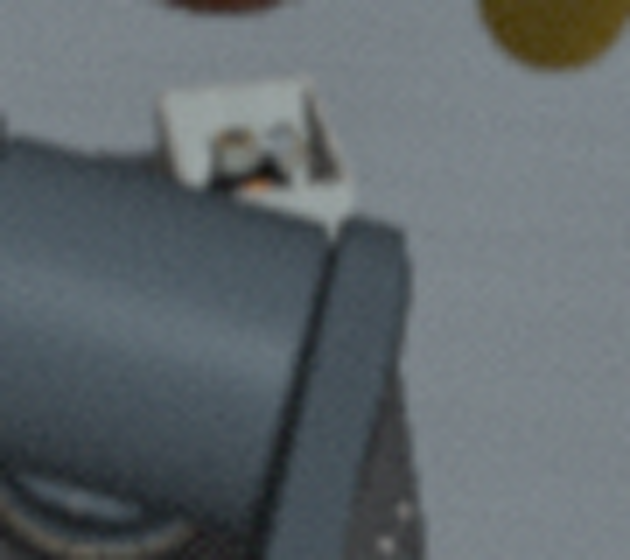

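View pics/d4.png

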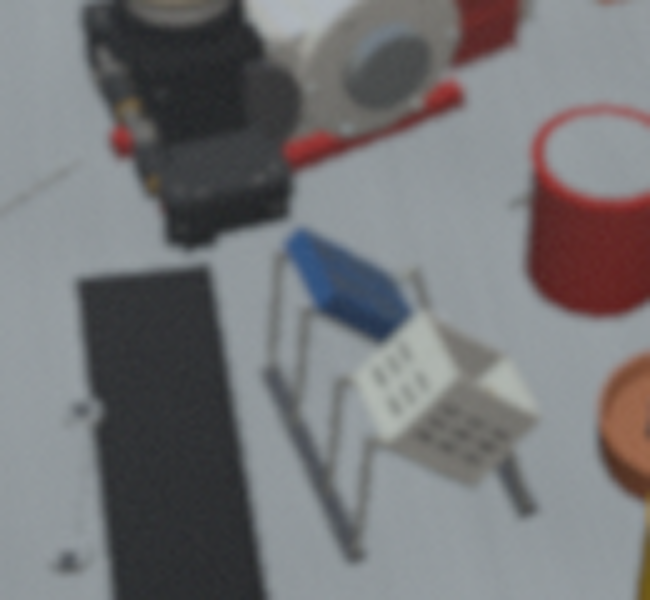

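```bash
python3 - <<'E'
from fit import *
import pickle
np.set_printoptions(suppress=True,precision=4)
c,s=pickle.load(open("c1.pkl","rb"))
C=cloud(c); p=np.array([.5835,-.0523,.0803,.187,np.pi/4]);M=pose(p)
for uv in px([(237,150),(285,145),(258,184),(245,172)],7,300,160):
    u,v=uv.round().astype(int); P=np.median(C[v-1:v+2,u-1:u+2].reshape(-1,3),0); print(P,(M.T@(P-p[:3]))*1e3)
E
```

```text
[ 0.6306 -0.0386  0.0969] [22.7863  4.6646 46.2532]
[ 0.6361 -0.0574  0.0949] [ 25.5178 -14.7404  46.1846]
[ 0.6177 -0.0457  0.0975] [12.4646  0.1588 36.755 ]
[ 0.6248 -0.045   0.0927] [20.866  -0.4976 38.4689]
```

Emit:
step_arm --pt "-28.8 9.7 0" --pt "-28.8 9.7 0" --pt "-28.8 9.7 0" --pt "-28.8 9.7 0" --pt "0 0 0" --pt "0 0 0" --pt "0 0 0" --pt "0 0 0" --twist '[0,0,0,0,0,0,0,0]' --jaw 87

```text
time: 24.83
position: [0.5596, 0.0725, 0.2317]
tool_rot: [-0.092, 0.996, 0.0, -0.001]
ft_force: [0.3, 0.2, -0.2]
grip_width: 0.0755
```

```bash
python3 - <<'E'
from h import *
s=cam("side");c=cam("top")
crop(s,"e1.png",250,145,360,285,5)
crop(c,"e1t.png",250,150,370,240,6)
E
```

```text
(no output)
```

View pics/e1.png

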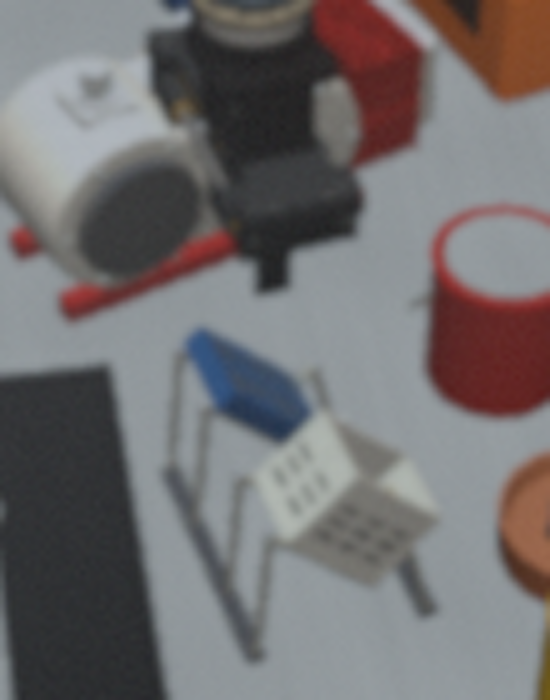

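View pics/e1t.png

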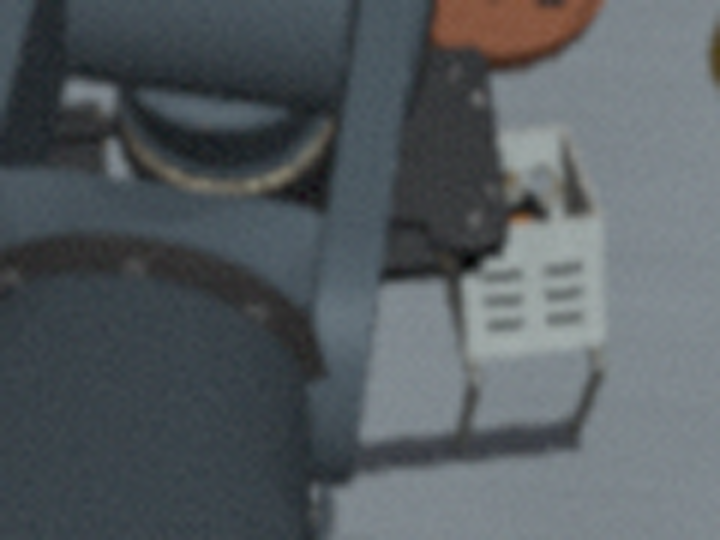

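Emit:
step_arm --pt "1 2 40" --pt "0 0 40" --pt "0 0 25" --pt "0 0 0" --pt "0 0 0" --pt "0 0 0" --twist '[0,0,0,0,0,0]'

```text
time: 25.43
position: [0.5599, 0.0746, 0.1286]
tool_rot: [-0.092, 0.996, -0.0, 0.001]
ft_force: [0.1, 0.8, 0.6]
grip_width: 0.0869
```

Emit:
step_arm --pt "0 0 10" --pt "0 0 10" --pt "0 0 8" --pt "0 0 0" --pt "0 0 0" --twist '[0,0,0,0,0]'

```text
time: 25.85
position: [0.5584, 0.0749, 0.0985]
tool_rot: [-0.092, 0.996, 0.0, -0.001]
ft_force: [-0.5, 0.6, -0.4]
grip_width: 0.0873
```

```bash
python3 - <<'E'
from h import *
s=cam("side")
crop(s,"e2.png",260,165,350,285,6)
E
```

```text
(no output)
```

View pics/e2.png

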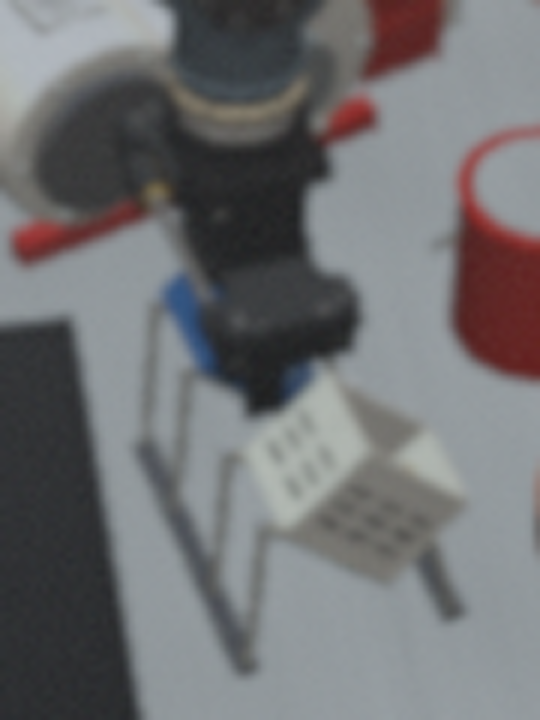

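Emit:
step_arm --pt "0 0 0" --pt "0 0 0" --pt "0 0 0" --pt "0 0 0" --pt "0 0 0" --pt "0 0 0" --twist '[0,0,0,0,0,0]' --jaw 60 --force 30

```text
time: 26.4
position: [0.5596, 0.0721, 0.0993]
tool_rot: [-0.093, 0.996, -0.002, 0.0]
ft_force: [0.3, -9.5, -0.9]
grip_width: 0.0678
```

Emit:
step_arm --pt "0 0 -5" --pt "0 0 -10" --pt "0 0 -20" --pt "0 0 -30" --pt "0 0 -35" --pt "0 0 -10" --pt "0 0 0" --pt "0 0 0" --twist '[0,0,0,0,0,0,0,0]'

```text
time: 27.07
position: [0.5585, 0.0752, 0.2094]
tool_rot: [-0.092, 0.996, 0.0, 0.0]
ft_force: [-1.0, 0.3, -1.7]
grip_width: 0.0677
```

```bash
python3 - <<'E'
from h import *
s=cam("side");c=cam("top")
crop(s,"e3.png",260,145,350,285,5)
E
```

```text
(no output)
```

View pics/e3.png

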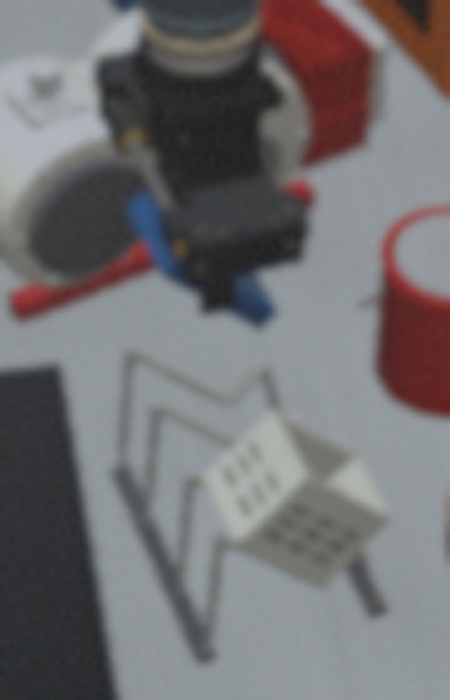

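Emit:
step_arm --pt "0 0 -20" --pt "0 0 -15" --pt "-11.5 -21.6 0" --pt "-11.5 -21.6 0" --pt "-11.5 -21.6 0" --pt "-11.5 -21.6 0" --pt "-11.5 -21.6 0" --pt "-11.5 -21.6 0" --pt "0 0 0" --pt "0 0 0" --pt "0 0 0" --twist '[0,0,0,0,0,0,0,0,0,0,0]'

```text
time: 28.08
position: [0.6489, -0.0393, 0.2418]
tool_rot: [-0.092, 0.996, 0.001, -0.002]
ft_force: [-0.6, 0.2, -1.4]
grip_width: 0.0682
```

Emit:
step_arm --pt "0 0 20" --pt "0 0 20" --pt "0 0 20" --pt "0 0 10" --pt "0 0 0" --pt "0 0 0" --pt "0 0 0" --twist '[0,0,0,0,0,0,0]'

```text
time: 28.67
position: [0.6511, -0.0396, 0.1751]
tool_rot: [-0.092, 0.996, -0.0, 0.001]
ft_force: [-0.2, -0.5, -0.7]
grip_width: 0.0676
```

```bash
python3 - <<'E'
from h import *
import pickle
s=cam("side");c=cam("top");pickle.dump((c,s),open("c2.pkl","wb"))
print(robot.get_obs()["position"])
crop(s,"e4.png",280,175,360,285,7)
crop(c,"e4t.png",300,150,370,230,7.5)
E
```

```text
[ 0.65134188 -0.03983316  0.17559016]
```

View pics/e4.png

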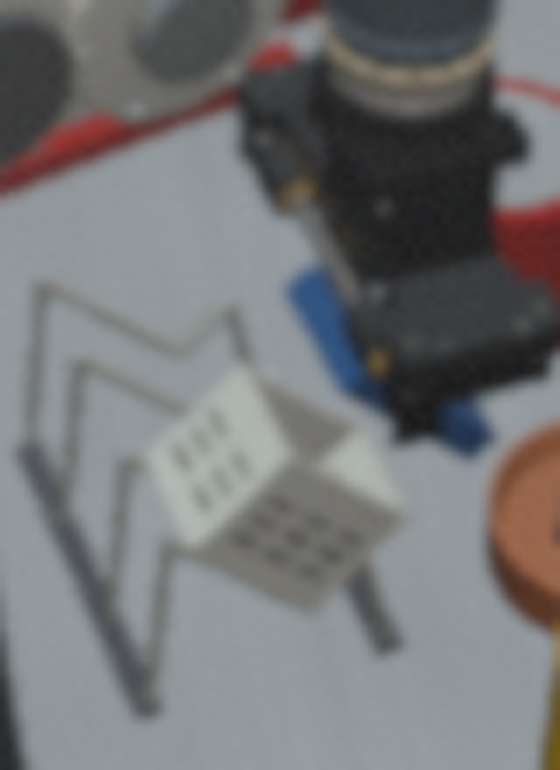

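View pics/e4t.png

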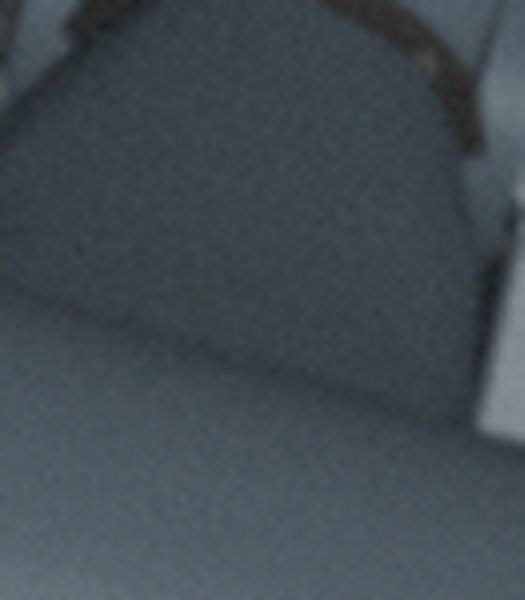

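```bash
cat > ov.py <<'E'
from fit import *
def ov(k,name,objs,x0,y0,x1,y1,s):
    im=cv2.resize(k["color"][y0:y1,x0:x1],None,fx=s,fy=s,interpolation=cv2.INTER_CUBIC)
    for (O,M,hx,hy,H,col) in objs:
        V=np.array([[a*hx,b*hy,h] for h in(0,H) for a,b in((-1,-1),(1,-1),(1,1),(-1,1))])/1e3
        p=((proj(k,O+V@M.T)-[x0,y0]+.5)*s-.5)
        for i in range(4):
            for a,b in((i,(i+1)%4),(i+4,(i+1)%4+4),(i,i+4)):
                cv2.line(im,tuple(int(v) for v in p[a]),tuple(int(v) for v in p[b]),col,1,cv2.LINE_AA)
    cv2.imwrite("pics/"+name,im)
def rk(yaw=.187): return np.array([[np.cos(yaw),-np.sin(yaw),0],[np.sin(yaw),np.cos(yaw),0],[0,0,1]])
BAY=np.array([.613,-.0467,.05])
def boxO(yaw=.187): return BAY+rk(yaw)@np.array([-.0304,0,.0304])
def MB(yaw=.187): return pose([0,0,0,yaw,np.pi/4])
E
python3 - <<'E'
from ov import *
import pickle
c,s=pickle.load(open("c2.pkl","rb"))
T=np.array([.6513,-.0398,.1756])
O=T+rk()@[-.0017,0,-.0153]
ov(s,"o1.png",[(boxO(),MB(),43,30,63,(0,255,0)),(O,MB(),47,34,18,(0,255,255))],280,195,360,285,7)
E
```

```text
(no output)
```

View pics/o1.png

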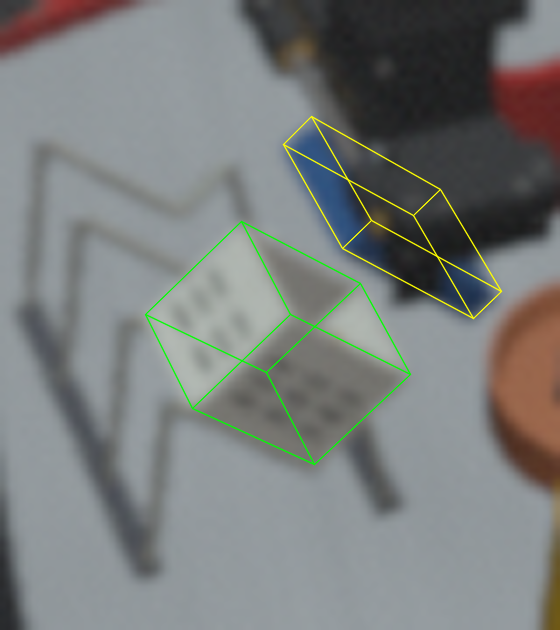

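Emit:
step_arm --pt "2 0.1 8" --pt "2 0.1 8" --pt "0 0 0" --pt "6 0 6" --pt "6 0 6" --pt "4 0 4" --pt "0 0 0" --pt "0 0 0" --pt "0 0 0" --twist '[0,0,0,0,0,0,0,0,0]'

```text
time: 29.52
position: [0.6311, -0.0435, 0.1423]
tool_rot: [-0.092, 0.996, -0.0, 0.0]
ft_force: [0.2, -0.3, -1.8]
grip_width: 0.0677
```

```bash
python3 - <<'E'
from ov import *
import pickle
s=cam("side")
T=robot.get_obs()["position"];print(T,robot.get_obs()["ft_force"])
O=T+rk()@[-.0017,0,-.0153]
ov(s,"o2.png",[(boxO(),MB(),43,30,63,(0,255,0)),(O,MB(),47,34,18,(0,255,255))],290,200,350,280,7.5)
crop(s,"o2b.png",290,200,350,280,7.5)
E
```

```text
[ 0.63127633 -0.04344992  0.14240662] [-0.72699326  0.07131049 -1.81119844]
```

View pics/o2.png

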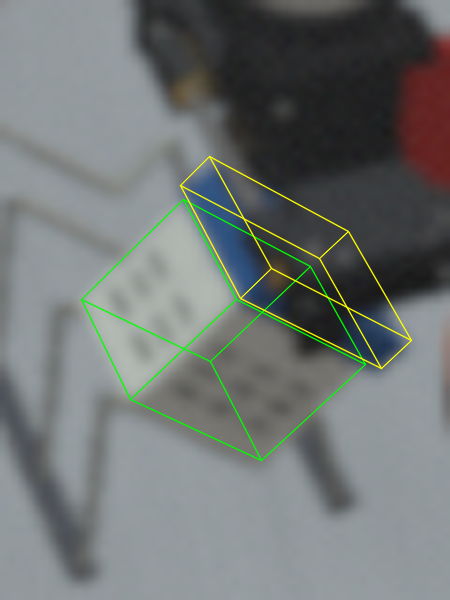

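View pics/o2b.png

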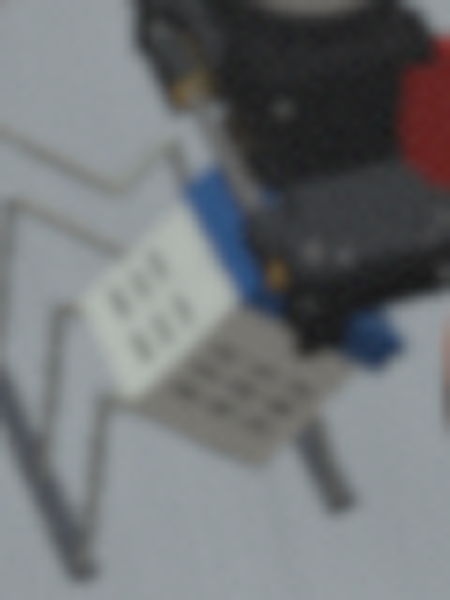

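Emit:
step_arm --pt "1 0 1" --pt "1 0 1" --pt "1 0 1" --pt "1 0 1" --pt "0 0 0" --twist '[0,0,0,0,0]'

```text
time: 29.98
position: [0.6263, -0.044, 0.1377]
tool_rot: [-0.092, 0.996, 0.0, -0.0]
ft_force: [-0.6, -0.2, -0.4]
grip_width: 0.0676
```

Emit:
step_arm --pt "0.7 0 0.7" --pt "0.7 0 0.7" --pt "0.7 0 0.7" --pt "0 0 0" --twist '[0,0,0,0]'

```text
time: 30.32
position: [0.6244, -0.0444, 0.1358]
tool_rot: [-0.092, 0.996, 0.0, -0.0]
ft_force: [0.0, 0.3, -1.4]
grip_width: 0.0677
```

Emit:
step_arm --pt "0.7 0 0.7" --pt "0.7 0 0.7" --pt "0.7 0 0.7" --pt "0 0 0" --twist '[0,0,0,0]'

```text
time: 30.65
position: [0.6223, -0.0448, 0.1336]
tool_rot: [-0.092, 0.996, 0.0, -0.0]
ft_force: [0.0, 0.6, -0.6]
grip_width: 0.0677
```

Emit:
step_arm --pt "0.7 0 0.7" --pt "0.7 0 0.7" --pt "0 0 0" --pt "0 0 0" --twist '[0,0,0,0]'

```text
time: 30.98
position: [0.6212, -0.0451, 0.1324]
tool_rot: [-0.092, 0.996, 0.0, -0.0]
ft_force: [-0.5, -0.3, -1.1]
grip_width: 0.0676
```

Emit:
step_arm --pt "0.7 0 0.7" --pt "0.7 0 0.7" --pt "0 0 0" --pt "0 0 0" --twist '[0,0,0,0]'

```text
time: 31.32
position: [0.6199, -0.0453, 0.131]
tool_rot: [-0.092, 0.996, -0.0, -0.0]
ft_force: [0.6, 1.0, -0.9]
grip_width: 0.0678
```

Emit:
step_arm --pt "0.7 0 0.7" --pt "0.7 0 0.7" --pt "0 0 0" --pt "0 0 0" --twist '[0,0,0,0]'

```text
time: 31.65
position: [0.6201, -0.0456, 0.1306]
tool_rot: [-0.092, 0.996, -0.0, 0.002]
ft_force: [3.3, 2.4, 3.4]
grip_width: 0.0676
```

```bash
python3 - <<'E'
from ov import *
s=cam("side")
T=robot.get_obs()["position"];print(T,robot.get_obs()["ft_force"])
O=T+rk()@[-.0017,0,-.0153]
ov(s,"o3.png",[(boxO(),MB(),43,30,63,(0,255,0)),(O,MB(),47,34,18,(0,255,255))],290,200,350,280,7.5)
crop(s,"o3b.png",290,200,350,280,7.5)
E
```

```text
[ 0.62007829 -0.04560014  0.13060653] [3.66196049 2.24175406 3.35972297]
```

View pics/o3.png

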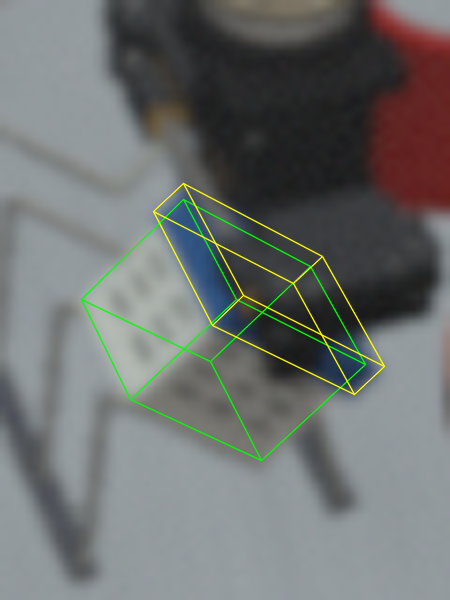

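View pics/o3b.png

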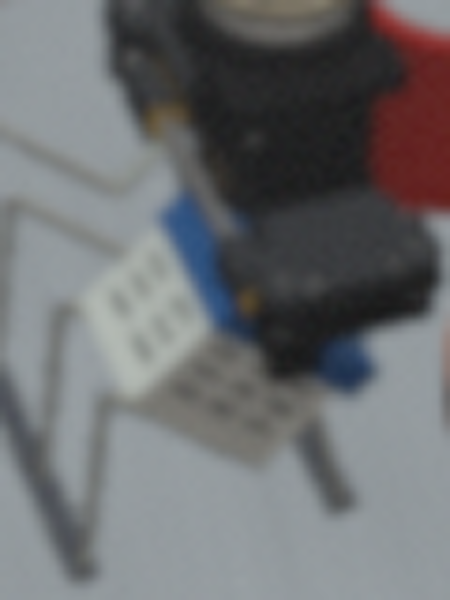

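Emit:
step_arm --pt "0.7 0 0.7" --pt "0 0 0" --pt "0 0 0" --twist '[0,0,0]'

```text
time: 31.95
position: [0.6201, -0.0456, 0.1306]
tool_rot: [-0.092, 0.996, -0.0, 0.003]
ft_force: [5.1, 2.9, 7.1]
grip_width: 0.0678
```

Emit:
step_arm --pt "-0.5 0 -0.5" --pt "0 0 0" --pt "0 0 0" --pt "0 0 0" --pt "0 0 0" --twist '[0,0,0,0,0]' --jaw 80

```text
time: 32.37
position: [0.6174, -0.0457, 0.1287]
tool_rot: [-0.092, 0.996, 0.0, -0.001]
ft_force: [-0.9, -1.2, 0.4]
grip_width: 0.0793
```

Emit:
step_arm --pt "0 0 -5" --pt "0 0 -15" --pt "0 0 -25" --pt "0 0 -35" --pt "20 20 -20" --pt "35 20 0" --pt "35 20 0" --pt "35 20 0" --pt "0 0 0" --pt "0 0 0" --twist '[0,0,0,0,0,0,0,0,0,0]'

```text
time: 33.2
position: [0.4775, 0.0112, 0.2295]
tool_rot: [-0.093, 0.996, 0.0, -0.001]
ft_force: [1.4, -0.8, 0.4]
grip_width: 0.0802
```

```bash
python3 - <<'E'
from ov import *
import pickle
s=cam("side");c=cam("top");pickle.dump((c,s),open("c3.pkl","wb"))
print(robot.get_obs()["position"],robot.get_obs()["q"])
crop(s,"f1.png",285,195,355,285,6.6)
crop(c,"f1t.png",290,155,370,240,7)
E
```

```text
[0.48225328 0.00970065 0.23028323] [-2.12013372e-01  3.48845140e-01  1.79421028e+00 -1.51493952e-04
  9.95338591e-01 -1.96734055e+00]
```

View pics/f1.png

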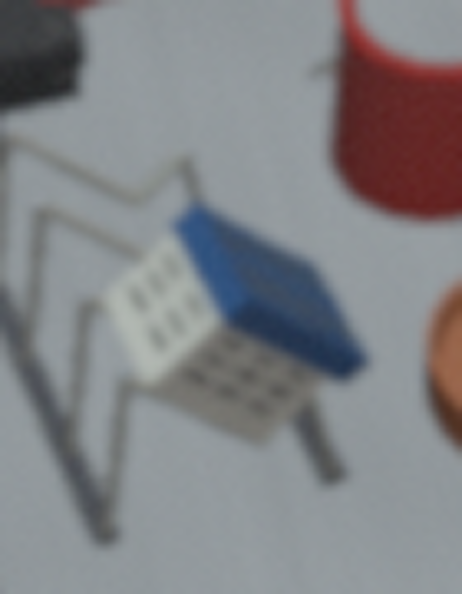

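View pics/f1t.png

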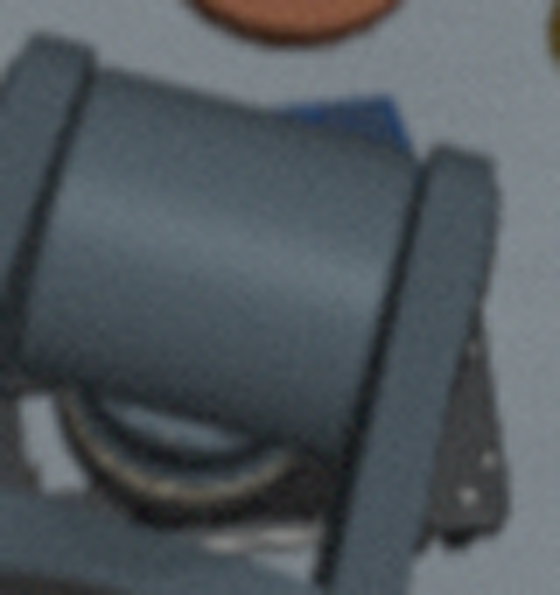

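Emit:
step_arm --pt "0 0 -40" --pt "0 0 -40" --pt "0 0 -40" --pt "-39 -7 0" --pt "-39 -7 0" --pt "-39 -7 0" --pt "-39 -7 0" --pt "-39 -7 0" --pt "-39 -7 0" --pt "-39 -7 0" --pt "-39 -7 0" --pt "0 0 0" --pt "0 0 0" --twist '[0,0,0,0,0,0,0,0,0,0,0,0,0]'

```text
time: 34.38
position: [0.8003, 0.0113, 0.3447]
tool_rot: [-0.092, 0.996, 0.0, -0.002]
ft_force: [0.1, -0.6, -0.2]
grip_width: 0.0801
```

Emit:
step_arm --pt "-20 -3.5 0" --pt "-20 -3.5 0" --pt "-20 -3.5 0" --pt "-20 -3.5 0" --pt "-20 -3.5 0" --pt "-20 -3.5 0" --pt "0 0 0" --pt "0 0 0" --twist '[0,0,0,0,0,0,0,0]'

```text
time: 35.05
position: [0.9059, 0.0132, 0.3438]
tool_rot: [-0.092, 0.996, -0.0, 0.005]
ft_force: [-0.5, -0.2, 0.2]
grip_width: 0.0802
```

```bash
python3 - <<'E'
from h import *
o=robot.get_obs();print(o["q"].round(3) if hasattr(o["q"],"round") else o["q"],o["position"],o["tool_rot"])
E
```

```text
[-1.090e-01  9.850e-01  2.220e-01  1.000e-03  1.926e+00 -1.863e+00] [0.90594448 0.01319896 0.34381037] [-9.19912697e-02  9.95749472e-01 -3.20763450e-04  4.52684999e-03]
```

Emit:
step_arm --pt "-20 -3.5 0" --pt "-20 -3.5 0" --pt "-20 -3.5 0" --pt "-20 -3.5 0" --pt "0 0 0" --twist '[0,0,0,0,0]'

```text
time: 35.47
position: [0.9283, 0.0135, 0.3222]
tool_rot: [-0.092, 0.995, -0.002, 0.028]
ft_force: [0.6, -0.4, -0.8]
grip_width: 0.0798
```

```bash
python3 - <<'E'
from h import *
o=robot.get_obs();print(o["q"],o["position"],o["tool_rot"])
E
```

```text
[-0.1075281   1.00972766  0.22091655  0.00755291  1.85430615 -1.86055802] [0.92831898 0.01354182 0.32219832] [-0.09210745  0.99533986 -0.0020645   0.02846961]
```

Emit:
step_arm --pt "-38 -7 -15" --pt "-38 -7 -15" --pt "-38 -7 -15" --pt "-38 -7 -15" --pt "-38 -7 -15" --pt "-38 -7 -15" --pt "0 0 0" --twist '[0,0,0,0,0,0,0]'

```text
time: 36.05
position: [0.959, 0.0113, 0.3712]
tool_rot: [-0.092, 0.99, -0.009, 0.11]
ft_force: [-0.1, 0.5, 0.4]
grip_width: 0.0801
```

```bash
python3 - <<'E'
from h import *
o=robot.get_obs();print(o["q"],o["position"],o["tool_rot"]);print(R.from_quat(o["tool_rot"]).as_matrix())
E
```

```text
[-0.11238345  0.96375817  0.21797722  0.02740602  1.73962316 -1.86005966] [0.95895084 0.01132015 0.37122806] [-0.09153962  0.98963246 -0.00901112  0.11030363]
[[-0.95890721 -0.17919325  0.21996986]
 [-0.18316908  0.98307859  0.00235891]
 [-0.21667036 -0.0380297  -0.97550382]]
```

Emit:
step_arm --pt "38 7 -9" --pt "38 7 -9" --pt "0 0 0" --twist '[0,0,0]'

```text
time: 36.3
position: [0.8814, 0.0127, 0.3585]
tool_rot: [-0.092, 0.991, -0.005, 0.092]
ft_force: [0.8, -0.5, -2.2]
grip_width: 0.0799
```

```bash
python3 - <<'E'
from h import *
o=robot.get_obs();print(o["time"],o["q"],o["position"],o["tool_rot"])
E
```

```text
36.3 [-0.1213063   0.78522192  0.62006962  0.02859907  1.55310685 -1.87450829] [0.881393   0.01268405 0.35852509] [-0.09173684  0.99147169 -0.00535084  0.09240997]
```

```bash
cat > kin.py <<'E'
import numpy as np
from scipy.spatial.transform import Rotation as R
from scipy.optimize import least_squares
Q=np.array([[1.1405,.5284,1.4339,0,1.1814,-.1785],[-.2120,.34885,1.79421,-.00015,.99534,-1.96734],[-.109,.985,.222,.001,1.926,-1.863],[-.10753,1.00973,.22092,.00755,1.85431,-1.86056],[-.11238,.96376,.21798,.02741,1.73962,-1.86006],[-.12131,.78522,.62007,.0286,1.55311,-1.87451]])
P=np.array([[.1554,.6047,.2386],[.48225,.0097,.2303],[.90594,.0132,.34381],[.92832,.01354,.32220],[.95895,.01132,.37123],[.88139,.01268,.35853]])
QT=np.array([[.12556,.99208,-.00102,-.00031],[-.0925,.9957,0,0],[-.09199,.99575,-.0003,.0045],[-.0921,.9953,-.0021,.02847],[-.09154,.98963,-.009,.1103],[-.09174,.99147,-.00535,.0924]])
def rot(q): 
    return R.from_euler("ZYZYZ",[q[0],q[1]+q[2],q[3],q[4],q[5]])
def fk(q,k):
    h,a0,L1,L2,e,Lt,o=k
    Rz=R.from_euler("z",q[0]); Ru=Rz*R.from_euler("y",q[1]); Rf=Rz*R.from_euler("y",q[1]+q[2]); Rt=rot(q)
    return Rz.apply([a0,o,h])+Ru.apply([0,0,L1])+Rf.apply([e,0,L2])+Rt.apply([0,0,Lt])
if __name__=="__main__":
    for q,t in zip(Q,QT):
        print((rot(q).inv()*R.from_quat(t)).as_rotvec().round(3))
    r=least_squares(lambda k:np.r_[np.ravel([fk(q,k)-p for q,p in zip(Q,P)]),1e-3*(np.array(k)-[.2,0,.5,.4,0,.2,.1])],[.2,0,.5,.4,0,.2,.1]);print(r.x.round(4));print(np.array([fk(q,r.x)-p for q,p in zip(Q,P)]).round(4))
E
python3 kin.py
```

```text
Traceback (most recent call last):
  File "kin.py", line 15, in <module>
    print((rot(q).inv()*R.from_quat(t)).as_rotvec().round(3))
           ~~~^^^
  File "kin.py", line 8, in rot
    return R.from_euler("ZYZYZ",[q[0],q[1]+q[2],q[3],q[4],q[5]])
           ~~~~~~~~~~~~^^^^^^^^^^^^^^^^^^^^^^^^^^^^^^^^^^^^^^^^^
  File "scipy/spatial/transform/_rotation.pyx", line 1413, in scipy.spatial.transform._rotation.Rotation.from_euler
ValueError: Expected axis specification to be a non-empty string of upto 3 characters, got ZYZYZ
```

```bash
sed -i 's/return R.from_euler("ZYZYZ".*/return R.from_euler("ZYZ",[q[0],q[1]+q[2],q[3]])*R.from_euler("YZ",[q[4],q[5]])/' kin.py; python3 kin.py
```

```text
[0.    0.    1.571]
[-3.00e-03  1.00e-03  1.57e+00]
[ 0.   -0.    1.57]
[0.    0.    1.571]
[-0.    -0.     1.571]
[-0.     0.     1.571]
[2.742e-01 2.000e-04 5.877e-01 3.917e-01 1.143e-01 2.881e-01 1.111e-01]
[[-0.0001 -0.      0.    ]
 [ 0.      0.0001 -0.    ]
 [-0.     -0.0003 -0.0002]
 [ 0.      0.0001  0.0001]
 [-0.      0.0001  0.0001]
 [-0.      0.0001  0.    ]]
```

```bash
cat > plan.py <<'E'
from kin import *
np.set_printoptions(suppress=True,precision=4)
K=np.array([.2742,.0002,.5877,.3917,.1143,.2881,.1111])
lo=np.array([-3.08,-.75,.22,-1.43,0,-2.85]);hi=np.array([3.08,2.2,2.44,4.57,2.65,2.85])
def toolR(q): return rot(q)*R.from_euler("z",np.pi/2)
def ik(p,Rt,q0):
    def f(q): return np.r_[(fk(q,K)-p)*5,(toolR(q).inv()*Rt).as_rotvec()]
    r=least_squares(f,np.clip(q0,lo+.01,hi-.01),bounds=(lo,hi)); return r.x,np.linalg.norm(r.fun)
def ax(h): return np.array([np.cos(h),np.sin(h),0])
k=np.array([0,0,1.]);s2=2**.5
YR,YC=.187,-.383
n_r=(ax(YR)+k)/s2; n_c=(ax(YC)+k)/s2; x_r=(ax(YR)-k)/s2;x_c=(ax(YC)-k)/s2
t=np.cross(n_r,n_c); t/=np.linalg.norm(t); t*=np.sign(-t[2])
BAY=np.array([.613,-.0467,.05]); CR=np.array([.5336,-.3388,.050])
OB=BAY-x_r*.043; MID_R=OB+n_r*.0335
MID_C=CR+ (-ax(YC)+k)/s2*.047+n_c*.0335
def frame(y): return R.from_matrix(np.c_[np.cross(y,t),y,t])
XB=-.012
G_r=MID_R+x_r*XB; G_c=MID_C+x_c*XB
E
cat > t1.py <<'E'
from plan import *
print("t",t,"heading",np.arctan2(t[1],t[0]),"tilt",np.degrees(np.arccos(-t[2])))
print("angle n_r to -n_c",np.degrees(np.arccos(-n_r@n_c)))
q0=np.array([-.2,.6,1.4,.1,.6,-.3])
for sg in(1,-1):
    for nm,G,y in(("rack",G_r,sg*n_r),("rack_out",G_r-t*.1,sg*n_r),("cradle",G_c,-sg*n_c),("cr_out",G_c-t*.1,-sg*n_c)):
        best=min((ik(G+.002*t,frame(y),np.r_[q0[:5],q6]) for q6 in(-2,-.5,1,2.5)),key=lambda r:r[1]); print(sg,nm,(G+.002*t),best)
E
python3 t1.py
```

```text
t [ 0.718  -0.0706 -0.6924] heading -0.09799999999999982 tilt 46.17922943612079
angle n_r to -n_c 157.06543465051368
1 rack [ 0.5995 -0.0497  0.1112] (array([-0.4027,  0.6619,  2.1021,  2.3987,  0.4083, -2.85  ]), np.float64(0.11728474412613664))
1 rack_out [ 0.5277 -0.0426  0.1804] (array([-0.4524,  0.4635,  2.2648,  2.3566,  0.4065, -2.85  ]), np.float64(0.07673300073026361))
1 cradle [ 0.5183 -0.3322  0.114 ] (array([-1.0409,  0.7115,  2.0417,  1.7899,  0.6413,  0.7381]), np.float64(2.199705978597706e-15))
1 cr_out [ 0.4465 -0.3251  0.1833] (array([-1.1951,  0.5231,  2.143 ,  1.5329,  0.6978,  0.8869]), np.float64(3.0883612898401875e-15))
-1 rack [ 0.5995 -0.0497  0.1112] (array([-0.3606,  0.7132,  2.1616,  2.7762,  0.5518, -0.0692]), np.float64(2.2700787334359304e-14))
-1 rack_out [ 0.5277 -0.0426  0.1804] (array([-0.422 ,  0.5081,  2.3112,  2.6504,  0.5087,  0.0085]), np.float64(8.056590715104672e-16))
-1 cradle [ 0.5183 -0.3322  0.114 ] (array([-1.0409,  0.7115,  2.0417,  1.7899,  0.6413, -2.4035]), np.float64(2.3821027722301944e-14))
-1 cr_out [ 0.4465 -0.3251  0.1833] (array([-1.1951,  0.5231,  2.143 ,  1.5329,  0.6978, -2.2547]), np.float64(2.0964378413171977e-11))
```

Emit:
step_arm --pt "-38 -12 0" --pt "-38 -12 0" --pt "-38 -12 0" --pt "-38 -12 0" --pt "-38 -12 0" --pt "-38 -12 0" --pt "-38 -12 0" --pt "-38 -12 0" --twist '[0,0,0,0,0,0,0,0]'

```text
time: 36.97
position: [1.0061, -0.0244, 0.3735]
tool_rot: [-0.09, 0.978, -0.017, 0.187]
ft_force: [-0.5, -0.2, 0.6]
grip_width: 0.0801
```

```bash
cat > st.py <<'E'
from h import *
np.set_printoptions(suppress=True,precision=4)
o=robot.get_obs();M=R.from_quat(o["tool_rot"]).as_matrix();t=M[:,2]
print(o["time"],"q",np.array(o["q"]),"p",np.array(o["position"]));print("tool x,y,z rows:\n",M.T);print("tilt",np.degrees(np.arccos(-t[2])),"head",np.arctan2(t[1],t[0]),"ft",np.array(o["ft_force"]).round(1),"w",o["grip_width"])
E
python3 st.py
```

```text
36.9667 q [-0.151   0.9759  0.2184  0.0563  1.5736 -1.8949] p [ 1.0061 -0.0244  0.3735]
tool x,y,z rows:
 [[-0.9138 -0.1828 -0.3628]
 [-0.1702  0.9832 -0.0667]
 [ 0.3689  0.0008 -0.9295]]
tilt 21.64486274580752 head 0.0020948939429009106 ft [-0.5 -0.2  0.6] w 0.08012381242125294
```

Emit:
step_arm --pt "-36 -20 0" --pt "-36 -20 0" --pt "-36 -20 0" --pt "-36 -20 0" --pt "-36 -20 0" --pt "-36 -20 0" --pt "-36 -20 0" --pt "-36 -20 0" --twist '[0,0,0,0,0,0,0,0]'

```text
time: 37.63
position: [1.0463, -0.1108, 0.416]
tool_rot: [-0.086, 0.954, -0.034, 0.286]
ft_force: [-0.2, -0.2, 0.3]
grip_width: 0.0797
```

```bash
python3 st.py
```

```text
37.6333 q [-0.244   0.9587  0.219   0.1209  1.3922 -1.9816] p [ 1.0463 -0.1108  0.416 ]
tool x,y,z rows:
 [[-0.8217 -0.1837 -0.5395]
 [-0.1452  0.9829 -0.1135]
 [ 0.5511 -0.0149 -0.8343]]
tilt 33.45596311471219 head -0.027036549564670897 ft [-0.2 -0.2  0.3] w 0.07970308823682097
```

Emit:
step_arm --pt "-34 -23 0" --pt "-34 -23 0" --pt "-34 -23 0" --pt "-34 -23 0" --pt "-34 -23 0" --pt "-34 -23 0" --twist '[0,0,0,0,0,0]'

```text
time: 38.13
position: [1.0542, -0.1806, 0.4751]
tool_rot: [-0.081, 0.931, -0.051, 0.354]
ft_force: [0.2, 0.5, -0.5]
grip_width: 0.0802
```

```bash
python3 st.py
```

```text
38.1333 q [-0.3214  0.9208  0.219   0.1837  1.2938 -2.0516] p [ 1.0542 -0.1806  0.4751]
tool x,y,z rows:
 [[-0.7368 -0.1873 -0.6496]
 [-0.1158  0.9816 -0.1517]
 [ 0.6661 -0.0365 -0.745 ]]
tilt 41.844421555899565 head -0.054812461932252206 ft [ 0.2  0.5 -0.5] w 0.08023651788685907
```

Emit:
step_arm --pt "-28 -30 0" --pt "-28 -30 0" --pt "-28 -30 0" --pt "-28 -30 0" --twist '[0,0,0,0]'

```text
time: 38.47
position: [1.0439, -0.2529, 0.5168]
tool_rot: [-0.077, 0.914, -0.064, 0.393]
ft_force: [-0.4, 0.5, -0.2]
grip_width: 0.08
```

```bash
python3 st.py
```

```text
38.4667 q [-0.4048  0.893   0.2192  0.2501  1.248  -2.1248] p [ 1.0439 -0.2529  0.5168]
tool x,y,z rows:
 [[-0.6799 -0.1906 -0.7081]
 [-0.0903  0.98   -0.1771]
 [ 0.7277 -0.0565 -0.6835]]
tilt 46.881166627993174 head -0.0774621234393458 ft [-0.4  0.5 -0.2] w 0.07998806064575663
```

```bash
cat > t2.py <<'E'
from plan import *
from rig import robot
o=robot.get_obs(); q=np.array(o["q"]);Rt=R.from_quat(o["tool_rot"]);p=np.array(o["position"])
M=Rt.as_matrix()
a=np.arctan2(np.dot(np.cross(M[:,1],-n_r),M[:,2]),M[:,1]@-n_r);print("twist to -n_r deg",np.degrees(a),"n_r.t",n_r@M[:,2])
g=np.degrees(np.arctan2(np.cross(-n_r,n_c)@t,-n_r@n_c));print("flip twist",g)
for tgt in([.62,-.10,.42],[.513,-.041,.194]):
    tgt=np.array(tgt);N=15;p0=p.copy()
    for i in range(1,N+1):
        q,e=ik(p0+(tgt-p0)*i/N,Rt,q)
        if i%3==0:print((p0+(tgt-p0)*i/N),q,e.round(5))
    p=tgt
print("delta tool axes to first mm",M.T@(np.array([.62,-.10,.42])-np.array(o["position"]))*1e3)
# now twist
for d in np.arange(0,abs(np.degrees(a))+1,15)*np.sign(a):
    q,e=ik(p,Rt*R.from_euler("z",d,degrees=True),q);print(d,q,e.round(5))
E
python3 t2.py
```

```text
twist to -n_r deg -86.60849716905771 n_r.t 0.014882001381467967
flip twist -157.0654346505137
[ 0.9591 -0.2223  0.4975] [-0.4117  0.6662  0.7233  0.292   0.9823 -2.2143] 0.0
[ 0.8744 -0.1917  0.4781] [-0.4204  0.5083  1.0581  0.3434  0.817  -2.2953] 0.0
[ 0.7896 -0.1612  0.4587] [-0.4318  0.3732  1.3321  0.4082  0.6918 -2.3851] 0.0
[ 0.7048 -0.1306  0.4394] [-0.4473  0.2482  1.5724  0.4906  0.5944 -2.4915] 0.0
[ 0.62 -0.1   0.42] [-0.4698  0.126   1.7907  0.5927  0.5231 -2.6197] 0.0
[ 0.5986 -0.0882  0.3748] [-0.4676  0.1473  1.9088  0.7641  0.4129 -2.8103] 0.0
[ 0.5772 -0.0764  0.3296] [-0.434   0.1799  1.9902  0.8098  0.3125 -2.85  ] 0.04956
[ 0.5558 -0.0646  0.2844] [-0.3906  0.2242  2.0571  0.8253  0.2125 -2.85  ] 0.11129
[ 0.5344 -0.0528  0.2392] [-0.3435  0.2809  2.1135  0.8459  0.1158 -2.85  ] 0.17727
[ 0.513 -0.041  0.194] [-0.2942  0.3495  2.1581  0.8714  0.0267 -2.85  ] 0.24796
delta tool axes to first mm [ 327.636   205.2754 -250.9756]
-0.0 [-0.2942  0.3494  2.1581  0.8714  0.0267 -2.85  ] 0.24796
-15.0 [-0.2815  0.3537  2.1623  0.6105  0.     -2.8423] 0.24853
-30.0 [-0.2815  0.3537  2.1623  0.3479  0.     -2.8416] 0.24853
-45.0 [-0.2815  0.3537  2.1623  0.0862  0.     -2.8416] 0.24853
-60.0 [-0.2815  0.3537  2.1623 -0.1754  0.     -2.8418] 0.24853
-75.0 [-0.2815  0.3537  2.1623 -0.4369  0.     -2.8421] 0.24853
```

Emit:
step_arm --pt "30 19 -23" --pt "30 19 -23" --pt "30 19 -23" --pt "30 19 -23" --pt "30 19 -23" --pt "30 19 -23" --pt "30 19 -23" --pt "30 19 -23" --pt "0 0 0" --pt "0 0 0" --twist '[0,0,0,0,0,0,0,0,0,0]'

```text
time: 39.3
position: [0.7548, -0.1455, 0.45]
tool_rot: [-0.077, 0.915, -0.062, 0.39]
ft_force: [0.6, -0.3, 1.4]
grip_width: 0.08
```

```bash
python3 st.py; python3 t2.py | head -2
```

```text
39.3 q [-0.433   0.3215  1.4331  0.4335  0.6532 -2.4173] p [ 0.7548 -0.1455  0.45  ]
tool x,y,z rows:
 [[-0.6833 -0.1894 -0.7052]
 [-0.0924  0.9804 -0.1738]
 [ 0.7243 -0.0536 -0.6874]]
tilt 46.57542418042579 head -0.07381392551694511 ft [ 0.6 -0.3  1.4] w 0.08004485560227696
twist to -n_r deg -86.66152419598026 n_r.t 0.01012457433906662
flip twist -157.0654346505137
```

Emit:
step_arm --pt "0 0 0" --pt "0 0 0" --pt "0 0 0" --pt "0 0 0" --pt "0 0 0" --pt "0 0 0" --pt "0 0 0" --pt "0 0 0" --pt "0 0 0" --pt "0 0 0" --pt "0 0 0" --pt "0 0 0" --pt "0 0 0" --pt "0 0 0" --pt "0 0 0" --pt "0 0 0" --pt "0 0 0" --pt "0 0 0" --pt "0 0 0" --pt "0 0 0" --twist '[7,7,7,7,7,7,7,7,7,7,7,7,7,7,7,7,7,7,7,7]'

```text
time: 40.97
position: [0.7606, -0.1483, 0.4544]
tool_rot: [0.833, 0.383, 0.349, 0.194]
ft_force: [0.5, 0.1, -0.3]
grip_width: 0.0802
```

Emit:
step_arm --pt "0 0 0" --pt "0 0 0" --pt "0 0 0" --pt "0 0 0" --pt "0 0 0" --pt "0 0 0" --pt "0 0 0" --pt "0 0 0" --pt "0 0 0" --pt "0 0 0" --pt "0 0 0" --pt "0 0 0" --pt "0 0 0" --pt "0 0 0" --pt "0 0 0" --pt "0 0 0" --pt "0 0 0" --pt "0 0 0" --pt "0 0 0" --pt "0 0 0" --twist '[7,7,7,7,7,7,7,7,7,7,7,7,7,7,7,7,7,7,7,0]'

```text
time: 42.63
position: [0.7604, -0.1481, 0.4541]
tool_rot: [0.684, -0.61, 0.318, -0.242]
ft_force: [-0.4, -0.1, -0.4]
grip_width: 0.0802
```

```bash
python3 st.py; cat > t3.py <<'E'
import sys
from plan import *
from rig import robot
o=robot.get_obs(); q=np.array(o["q"]);Rt=R.from_quat(o["tool_rot"]);p=np.array(o["position"]);M=Rt.as_matrix()
a=np.arctan2(np.dot(np.cross(M[:,1],-n_r),M[:,2]),M[:,1]@-n_r);print("twist left",np.degrees(a))
tt=M[:,2]
G=MID_R+x_r*XB+.002*tt
for d in(.15,.10,0):
    P=G-tt*d; print("standoff",d,P,"tool mm",M.T@(P-p)*1e3)
P=G-tt*.15;N=12
for i in range(1,N+1):
    q,e=ik(p+(P-p)*i/N,Rt,q); print((p+(P-p)*i/N),q,e.round(5))
for i in range(1,6):
    q,e=ik(P+tt*.15*i/5,Rt,q); print(q,e.round(5))
E
python3 t3.py
```

```text
42.6333 q [-0.433   0.3264  1.4194  0.4334  0.6527  2.3498] p [ 0.7604 -0.1481  0.4541]
tool x,y,z rows:
 [[ 0.0537 -0.9888  0.1394]
 [-0.6813 -0.1383 -0.7188]
 [ 0.73   -0.0564 -0.6811]]
tilt 47.06895399523013 head -0.07716108752348258 ft [-0.4 -0.1 -0.4] w 0.08018787782408601
twist left 0.33846076947287074
standoff 0.15 [ 0.49   -0.0412  0.2134] tool mm [-153.8246  342.4294  -39.4305]
standoff 0.1 [ 0.5265 -0.044   0.1793] tool mm [-153.8246  342.4294   10.5695]
standoff 0 [ 0.5995 -0.0496  0.1112] tool mm [-153.8246  342.4294  110.5695]
[ 0.7378 -0.1392  0.434 ] [-0.4355  0.3056  1.506   0.4761  0.5948  2.2965] 0.0
[ 0.7153 -0.1303  0.414 ] [-0.4384  0.2877  1.5907  0.5299  0.5375  2.232 ] 0.0
[ 0.6928 -0.1214  0.3939] [-0.4415  0.273   1.6733  0.5982  0.4816  2.1525] 0.0
[ 0.6703 -0.1125  0.3739] [-0.4449  0.2617  1.7542  0.6874  0.4278  2.0518] 0.0
[ 0.6477 -0.1036  0.3538] [-0.4487  0.2542  1.8336  0.8065  0.3771  1.9205] 0.0
[ 0.6252 -0.0946  0.3337] [-0.453   0.251   1.9121  0.9682  0.3323  1.7457] 0.0
[ 0.6027 -0.0857  0.3137] [-0.4578  0.2529  1.9898  1.1868  0.2978  1.5129] 0.0
[ 0.5801 -0.0768  0.2936] [-0.4633  0.2609  2.0672  1.4661  0.2809  1.2179] 0.0
[ 0.5576 -0.0679  0.2736] [-0.4696  0.2764  2.1448  1.779   0.2902  0.8873] 0.0
[ 0.5351 -0.059   0.2535] [-0.4769  0.3016  2.2231  2.0721  0.3309  0.5738] 0.0
[ 0.5126 -0.0501  0.2334] [-0.4854  0.3397  2.3029  2.3084  0.4036  0.3132] 0.0
[ 0.49   -0.0412  0.2134] [-0.4956  0.3958  2.3855  2.4849  0.509   0.1067] 0.0
[-0.4637  0.4744  2.3514  2.5741  0.5393  0.0384] 0.0
[-0.4364  0.5449  2.312   2.6374  0.562  -0.0052] 0.0
[-0.4128  0.6089  2.2682  2.6836  0.5769 -0.0331] 0.0
[-0.3922  0.6676  2.2207  2.7181  0.5848 -0.0505] 0.0
[-0.3739  0.7221  2.1702  2.7444  0.5866 -0.0609] 0.0
```

```bash
sed -i 's/^XB=.*/XB=-.019/' plan.py; sed -i 's/d in(.15,.10,0)/d in(.15,.12,0)/' t3.py; python3 t3.py | head -4
```

```text
twist left 0.33846076947287074
standoff 0.15 [ 0.4852 -0.0421  0.2183] tool mm [-152.4855  342.3126  -46.3003]
standoff 0.12 [ 0.5071 -0.0438  0.1979] tool mm [-152.4855  342.3126  -16.3003]
standoff 0 [ 0.5947 -0.0506  0.1162] tool mm [-152.4855  342.3126  103.6997]
```

Emit:
step_arm --pt "-11 24.5 -1.2" --pt "-11 24.5 -1.2" --pt "-11 24.5 -1.2" --pt "-11 24.5 -1.2" --pt "-4.5 10.2 -0.5" --pt "-4.5 10.2 -0.5" --pt "-4.5 10.2 -0.5" --pt "-4.5 10.2 -0.5" --pt "-4.5 10.2 -0.5" --pt "-4.5 10.2 -0.5" --pt "-4.5 10.2 -0.5" --pt "-4.5 10.2 -0.5" --pt "-4.5 10.2 -0.5" --pt "-4.5 10.2 -0.5" --twist '[0.3,0,0,0,0,0,0,0,0,0,0,0,0,0]' --jaw 87

```text
time: 43.8
position: [0.6113, -0.0864, 0.3044]
tool_rot: [0.685, -0.61, 0.318, -0.241]
ft_force: [0.6, -0.9, 0.3]
grip_width: 0.0872
```

Emit:
step_arm --pt "-4.5 10.2 -0.5" --pt "-4.5 10.2 -0.5" --pt "-4.5 10.2 -0.5" --pt "-4.5 10.2 -0.5" --pt "-4.5 10.2 -0.5" --pt "-4.5 10.2 -0.5" --pt "-4.5 10.2 -0.5" --pt "-4.5 10.2 -0.5" --pt "-4.5 10.2 -0.5" --pt "-4.5 10.2 -0.5" --pt "-4.5 10.2 -0.5" --pt "-4.5 10.2 -0.5" --pt "-4.5 10.2 -0.5" --pt "-4.5 10.2 -0.5" --pt "0 0 0" --pt "0 0 0" --pt "0 0 0" --twist '[0,0,0,0,0,0,0,0,0,0,0,0,0,0,0,0,0]'

```text
time: 45.22
position: [0.5052, -0.0424, 0.1978]
tool_rot: [0.684, -0.611, 0.316, -0.242]
ft_force: [0.7, 0.3, 1.0]
grip_width: 0.0871
```

```bash
python3 st.py; python3 t3.py | head -4;python3 - <<'E'
from ov import *
import pickle
s=cam("side");c=cam("top");pickle.dump((c,s),open("c4.pkl","wb"))
crop(s,"g1.png",255,165,355,285,6)
crop(c,"g1t.png",230,150,370,300,4)
E
```

```text
45.2167 q [-0.4735  0.4549  2.3635  2.5509  0.5332  0.0554] p [ 0.5052 -0.0424  0.1978]
tool x,y,z rows:
 [[ 0.0536 -0.9891  0.1373]
 [-0.6827 -0.1366 -0.7178]
 [ 0.7287 -0.0553 -0.6826]]
tilt 46.95576555403608 head -0.07574917984018188 ft [0.7 0.3 1. ] w 0.08712115855093817
twist left 0.24612889857295195
standoff 0.15 [ 0.4853 -0.0423  0.2185] tool mm [  1.6816  -1.329  -28.6012]
standoff 0.12 [ 0.5072 -0.0439  0.1981] tool mm [ 1.6816 -1.329   1.3988]
standoff 0 [ 0.5947 -0.0506  0.1162] tool mm [  1.6816  -1.329  121.3988]
```

View pics/g1.png

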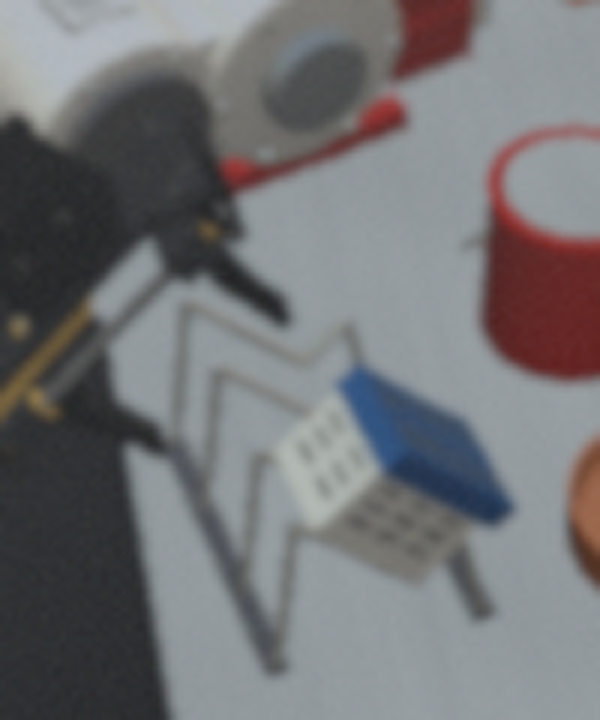

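View pics/g1t.png

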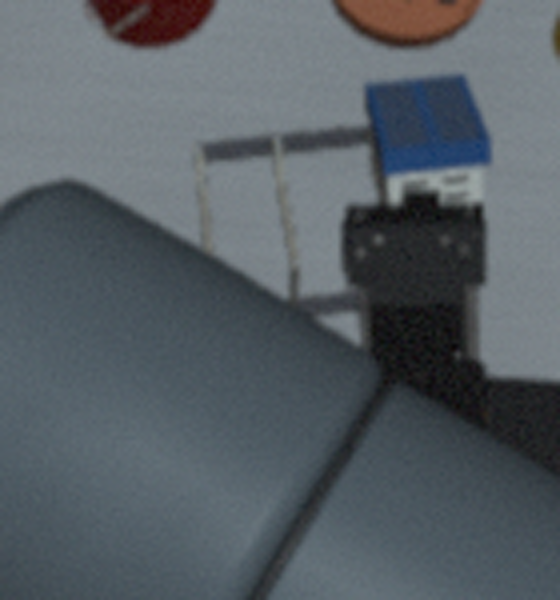

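Emit:
step_arm --pt "1.7 -1.3 15" --pt "0 0 15" --pt "0 0 15" --pt "0 0 15" --pt "0 0 0" --pt "0 0 0" --twist '[0.3,0,0,0,0,0]'

```text
time: 45.82
position: [0.5485, -0.046, 0.1573]
tool_rot: [0.683, -0.613, 0.314, -0.243]
ft_force: [-0.9, 0.2, 0.8]
grip_width: 0.0868
```

```bash
python3 t3.py | head -4;python3 - <<'E'
from ov import *
s=cam("side");c=cam("top")
crop(s,"g2.png",265,175,355,285,6.5)
crop(c,"g2t.png",290,150,370,240,6.5)
E
```

```text
twist left -0.10470963501949535
standoff 0.15 [ 0.4856 -0.0425  0.2188] tool mm [  1.4413  -1.4542 -88.0444]
standoff 0.12 [ 0.5074 -0.0441  0.1983] tool mm [  1.4413  -1.4542 -58.0444]
standoff 0 [ 0.5947 -0.0506  0.1162] tool mm [ 1.4413 -1.4542 61.9556]
```

View pics/g2.png

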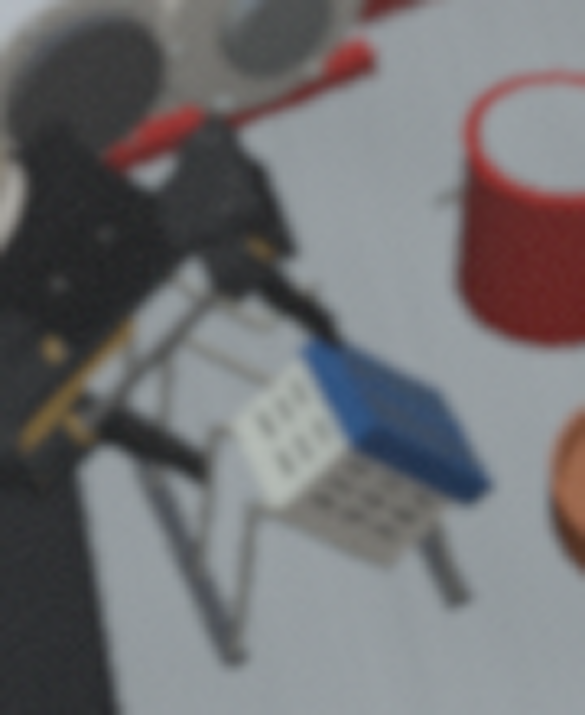

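View pics/g2t.png

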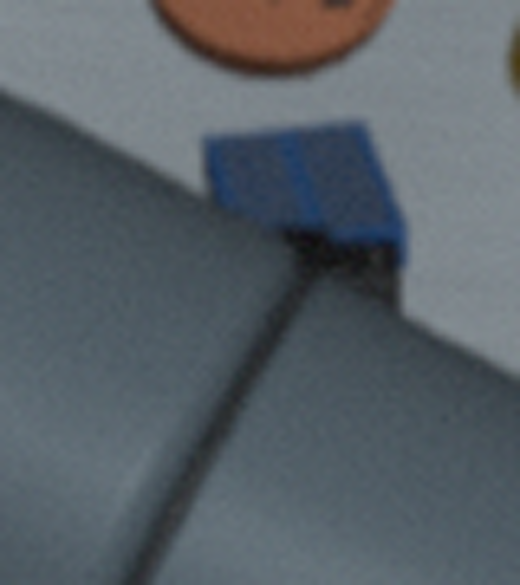

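Emit:
step_arm --pt "1.4 -1.4 6" --pt "0 0 6" --pt "0 0 6" --pt "0 0 6" --pt "0 0 0" --twist '[0,0,0,0,0]'

```text
time: 46.33
position: [0.5674, -0.0487, 0.1414]
tool_rot: [0.683, -0.613, 0.314, -0.243]
ft_force: [0.5, -1.0, 0.2]
grip_width: 0.087
```

Emit:
step_arm --pt "0 0 6" --pt "0 0 6" --pt "0 0 0" --twist '[0,0,0]'

```text
time: 46.58
position: [0.576, -0.0492, 0.1331]
tool_rot: [0.683, -0.613, 0.314, -0.243]
ft_force: [0.3, -0.0, -0.8]
grip_width: 0.0869
```

Emit:
step_arm --pt "0 0 6" --pt "0 0 6" --pt "0 0 0" --twist '[0,0,0]'

```text
time: 46.83
position: [0.5847, -0.0499, 0.125]
tool_rot: [0.683, -0.613, 0.314, -0.243]
ft_force: [1.7, 0.8, -0.7]
grip_width: 0.0872
```

```bash
python3 t3.py | head -4;python3 - <<'E'
from ov import *
s=cam("side");c=cam("top")
crop(s,"g3.png",265,175,355,285,6.5)
E
```

```text
twist left -0.1502667789607237
standoff 0.15 [ 0.4856 -0.0425  0.2188] tool mm [  -0.0164   -0.3859 -136.7284]
standoff 0.12 [ 0.5074 -0.0441  0.1983] tool mm [  -0.0164   -0.3859 -106.7284]
standoff 0 [ 0.5947 -0.0506  0.1162] tool mm [-0.0164 -0.3859 13.2716]
```

View pics/g3.png

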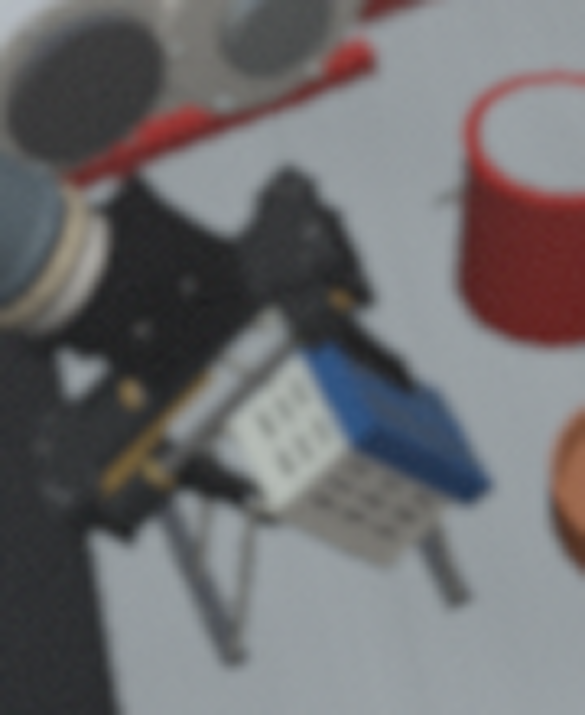

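Emit:
step_arm --pt "0 -0.4 5" --pt "0 0 5" --pt "0 0 0" --pt "0 0 0" --twist '[0,0,0,0]'

```text
time: 47.27
position: [0.5916, -0.0501, 0.1188]
tool_rot: [0.683, -0.613, 0.314, -0.243]
ft_force: [0.1, 0.6, 0.3]
grip_width: 0.0869
```

Emit:
step_arm --pt "0 0 0" --pt "0 0 0" --pt "0 0 0" --pt "0 0 0" --pt "0 0 0" --pt "0 0 0" --twist '[0,0,0,0,0,0]' --jaw 55 --force 50

```text
time: 47.77
position: [0.5918, -0.0501, 0.1196]
tool_rot: [0.683, -0.613, 0.315, -0.243]
ft_force: [0.8, 1.0, 2.2]
grip_width: 0.0669
```

Emit:
step_arm --pt "1 -5 -4.8" --pt "1 -5 -4.8" --pt "2 -10 -9.6" --pt "2 -10 -9.6" --pt "0 0 0" --twist '[0,0,0,0,0]'

```text
time: 48.18
position: [0.5911, -0.0506, 0.163]
tool_rot: [0.683, -0.613, 0.315, -0.243]
ft_force: [0.9, -0.0, -4.9]
grip_width: 0.067
```

```bash
python3 - <<'E'
from ov import *
s=cam("side");c=cam("top")
crop(s,"g4.png",265,165,355,285,6)
E
python3 st.py
```

```text
48.2833 q [-0.3856  0.5844  2.171   2.6159  0.4594  0.0809] p [ 0.5904 -0.0506  0.1609]
tool x,y,z rows:
 [[ 0.0501 -0.99    0.1316]
 [-0.6862 -0.1299 -0.7157]
 [ 0.7257 -0.0544 -0.6859]]
tilt 46.69681232990132 head -0.07486483065221831 ft [-0.  -0.3 -5.1] w 0.06679450803904173
```

View pics/g4.png

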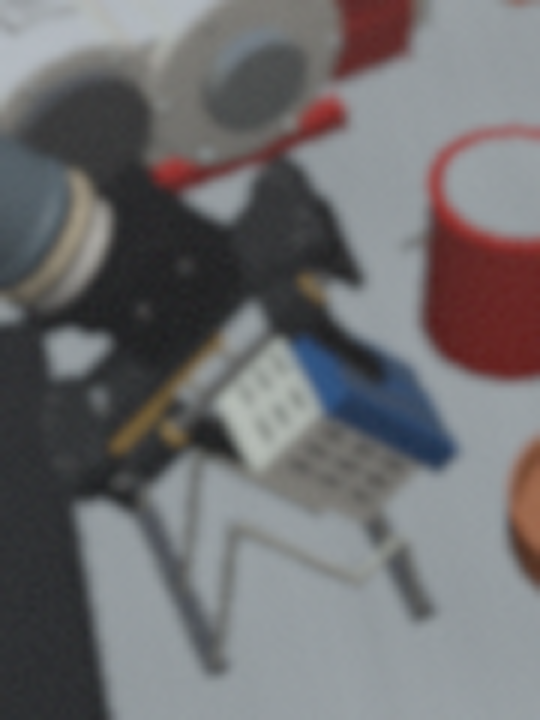

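```bash
cat > t4.py <<'E'
from plan import *
from rig import robot
o=robot.get_obs(); q=np.array(o["q"]);Rt=R.from_quat(o["tool_rot"]);p=np.array(o["position"])
Mg=R.from_quat([0.683,-0.613,0.3145,-0.243]).as_matrix(); pg=np.array([.5917,-.0501,.1193])
rel=Mg.T@(MID_R-pg); Bg=np.c_[x_r,np.cross(n_r,x_r),n_r]; Brel=Mg.T@Bg
M=Rt.as_matrix()
g=np.arctan2(np.cross(M[:,1],n_c)@M[:,2],M[:,1]@n_c); print("twist deg",np.degrees(g),"n_c.t",n_c@M[:,2])
Mf=(Rt*R.from_euler("z",g)).as_matrix(); Bf=Mf@Brel
want=np.c_[x_c,-np.cross(n_c,x_c),-n_c]
print("final box rot err (rad, world)",R.from_matrix(want@Bf.T).as_rotvec())
Pf=MID_C-Mf@rel; print("rel mm",rel*1e3,"MID_C",MID_C,"Pf",Pf)
if __name__=="__main__":
    S=Pf+[0,0,.15]; U=p+[0,0,.14]
    for a,b,n in((p,U,4),(U,S,8)):
        print("tool mm",M.T@(b-a)*1e3)
        for i in range(1,n+1):
            q,e=ik(a+(b-a)*i/n,Rt,q);print((a+(b-a)*i/n),q,e.round(5))
    print("twist")
    for i in range(1,9):
        q,e=ik(S,Rt*R.from_euler("z",g*i/8),q);print(q,e.round(5))
    print("down, tool mm",Mf.T@(Pf-S)*1e3)
    for i in range(1,5):
        q,e=ik(S+(Pf-S)*i/4,R.from_matrix(Mf),q);print(q,e.round(5))
E
python3 t4.py
```

```text
twist deg -157.19891159903736 n_c.t 0.005374039022272446
final box rot err (rad, world) [-0.0161  0.0279 -0.022 ]
rel mm [-3.3842  0.5677 20.9801] MID_C [ 0.5247 -0.3352  0.1069] Pf [ 0.5099 -0.3307  0.1214]
tool mm [  18.4224 -100.2034  -96.0202]
[ 0.5904 -0.0506  0.1959] [-0.3856  0.4929  2.1469  2.4659  0.3638  0.2443] 0.0
[ 0.5904 -0.0506  0.2309] [-0.3856  0.4066  2.1168  2.215   0.282   0.5085] 0.0
[ 0.5904 -0.0506  0.2659] [-0.3856  0.3266  2.0804  1.8108  0.2312  0.9259] 0.0
[ 0.5904 -0.0506  0.3009] [-0.3856  0.2539  2.0382  1.3183  0.2319  1.4313] 0.0
tool mm [269.3804 112.7528 -22.9613]
[ 0.5804 -0.0856  0.2973] [-0.4846  0.2546  2.0542  1.3723  0.3002  1.307 ] 0.0
[ 0.5703 -0.1206  0.2936] [-0.5825  0.26    2.0625  1.3843  0.3683  1.224 ] 0.0
[ 0.5602 -0.1556  0.2899] [-0.6775  0.2699  2.0631  1.3743  0.4341  1.1641] 0.0
[ 0.5502 -0.1906  0.2862] [-0.768   0.2841  2.0558  1.3519  0.4965  1.119 ] 0.0
[ 0.5401 -0.2256  0.2825] [-0.8526  0.3021  2.0409  1.3224  0.5548  1.085 ] 0.0
[ 0.53   -0.2607  0.2788] [-0.9307  0.3235  2.0187  1.2889  0.6091  1.0598] 0.0
[ 0.52   -0.2957  0.2751] [-1.0019  0.3477  1.9895  1.2535  0.6594  1.0423] 0.0
[ 0.5099 -0.3307  0.2714] [-1.0663  0.3743  1.9539  1.2175  0.7064  1.0314] 0.0
twist
[-1.0663  0.3743  1.9539  1.2175  0.7064  0.6884] 0.0
[-1.0663  0.3743  1.9539  1.2175  0.7064  0.3455] 0.0
[-1.0663  0.3743  1.9539  1.2175  0.7064  0.0025] 0.0
[-1.0663  0.3743  1.9539  1.2175  0.7064 -0.3404] 0.0
[-1.0663  0.3743  1.9539  1.2175  0.7064 -0.6834] 0.0
[-1.0663  0.3743  1.9539  1.2175  0.7064 -1.0263] 0.0
[-1.0663  0.3743  1.9539  1.2175  0.7064 -1.3693] 0.0
[-1.0663  0.3743  1.9539  1.2175  0.7064 -1.7122] 0.0
down, tool mm [ -23.4101 -106.6204  102.8788]
[-1.0663  0.4476  1.9895  1.3438  0.6752 -1.876 ] 0.0
[-1.0663  0.5266  2.0182  1.4793  0.658  -2.0483] 0.0
[-1.0663  0.6103  2.0397  1.6159  0.6556 -2.2205] 0.0
[-1.0663  0.6973  2.0534  1.7447  0.6666 -2.3836] 0.0
```

Emit:
step_arm --pt "2 -10.7 -10.3" --pt "2 -10.7 -10.3" --pt "2 -10.7 -10.3" --pt "2 -10.7 -10.3" --pt "1.3 -7.2 -6.9" --pt "1.3 -7.2 -6.9" --pt "1.3 -7.2 -6.9" --pt "1.3 -7.2 -6.9" --pt "1.3 -7.2 -6.9" --pt "1.3 -7.2 -6.9" --pt "1.3 -7.2 -6.9" --pt "1.3 -7.2 -6.9" --pt "0 0 0" --pt "0 0 0" --twist '[0,0,0,0,0,0,0,0,0,0,0,0,0,0]'

```text
time: 49.45
position: [0.5901, -0.0499, 0.3002]
tool_rot: [0.683, -0.613, 0.313, -0.243]
ft_force: [0.2, 0.0, -4.8]
grip_width: 0.067
```

Emit:
step_arm --pt "13.5 5.6 -1.1" --pt "13.5 5.6 -1.1" --pt "13.5 5.6 -1.1" --pt "13.5 5.6 -1.1" --pt "13.5 5.6 -1.1" --pt "13.5 5.6 -1.1" --pt "13.5 5.6 -1.1" --pt "13.5 5.6 -1.1" --pt "13.5 5.6 -1.1" --pt "13.5 5.6 -1.1" --pt "13.5 5.6 -1.1" --pt "13.5 5.6 -1.1" --pt "13.5 5.6 -1.1" --pt "13.5 5.6 -1.1" --pt "13.5 5.6 -1.1" --pt "13.5 5.6 -1.1" --pt "13.5 5.6 -1.1" --pt "13.5 5.6 -1.1" --pt "13.5 5.6 -1.1" --pt "13.5 5.6 -1.1" --twist '[0,0,0,0,0,0,0,0,0,0,0,0,0,0,0,0,0,0,0,0]'

```text
time: 51.12
position: [0.5111, -0.3316, 0.2699]
tool_rot: [0.683, -0.614, 0.313, -0.243]
ft_force: [0.5, 1.0, -4.8]
grip_width: 0.0667
```

```bash
python3 st.py; python3 t4.py | head -3; python3 - <<'E'
from ov import *
s=cam("side");c=cam("top")
crop(s,"g5.png",240,215,380,345,5);crop(c,"g5t.png",330,150,530,320,4)
E
```

```text
51.1167 q [-1.0661  0.3795  1.9522  1.221   0.7071  1.0278] p [ 0.5111 -0.3316  0.2699]
tool x,y,z rows:
 [[ 0.0508 -0.9903  0.1295]
 [-0.6856 -0.1288 -0.7165]
 [ 0.7262 -0.0524 -0.6855]]
tilt 46.72565109750919 head -0.07206426746084019 ft [ 0.5  1.  -4.8] w 0.06672849743536598
twist deg -157.26062353658588 n_c.t 0.005426452153677922
final box rot err (rad, world) [-0.0175  0.0285 -0.0235]
rel mm [-3.3842  0.5677 20.9801] MID_C [ 0.5247 -0.3352  0.1069] Pf [ 0.5099 -0.3307  0.1214]
```

View pics/g5.png

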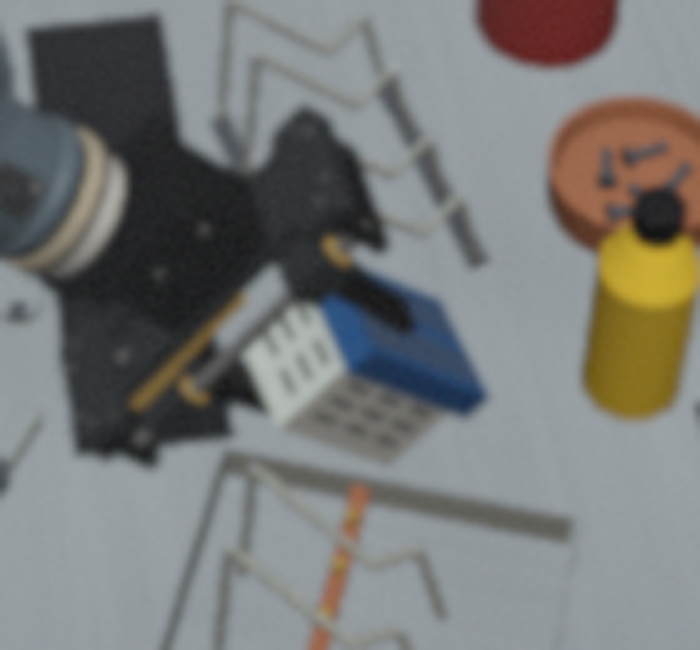

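View pics/g5t.png

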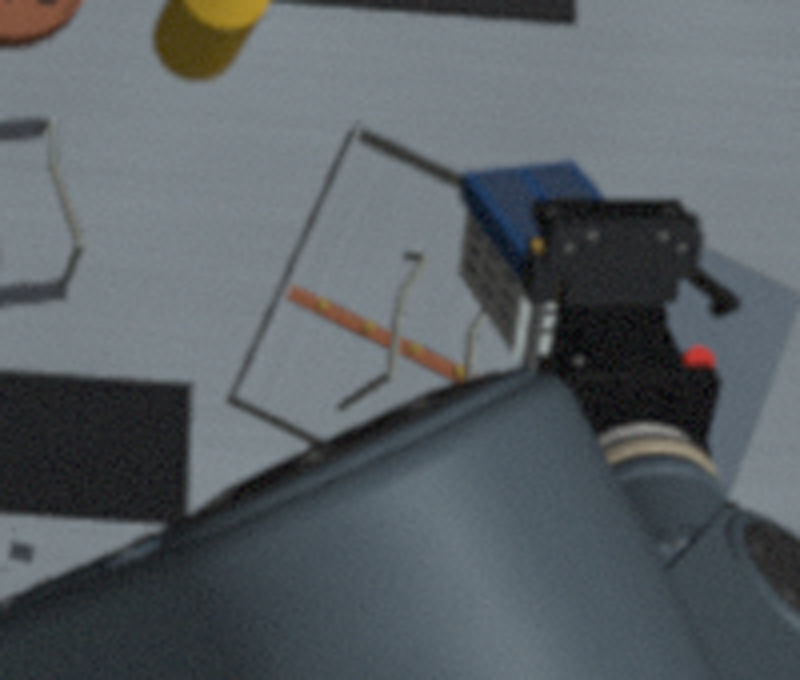

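Emit:
step_arm --pt "0 0 0" --pt "0 0 0" --pt "0 0 0" --pt "0 0 0" --pt "0 0 0" --pt "0 0 0" --pt "0 0 0" --pt "0 0 0" --pt "0 0 0" --pt "0 0 0" --pt "0 0 0" --pt "0 0 0" --pt "0 0 0" --pt "0 0 0" --pt "0 0 0" --pt "0 0 0" --pt "0 0 0" --pt "0 0 0" --pt "0 0 0" --pt "0 0 0" --twist '[-3,-6,-6,-6,-6,-6,-6,-6,-6,-6,-6,-6,-6,-6,-6,-6,-6,-6,-6,-6]'

```text
time: 52.88
position: [0.5117, -0.33, 0.2709]
tool_rot: [0.879, 0.264, 0.371, 0.141]
ft_force: [0.5, -0.1, -5.0]
grip_width: 0.0669
```

Emit:
step_arm --pt "0 0 0" --pt "0 0 0" --pt "0 0 0" --pt "0 0 0" --pt "0 0 0" --pt "0 0 0" --pt "0 0 0" --pt "0 0 0" --pt "0 0 0" --pt "0 0 0" --twist '[-6,-6,-6,-6,-6,-6,-4.3,0,0,0]'

```text
time: 53.72
position: [0.5117, -0.3307, 0.2712]
tool_rot: [0.736, 0.548, 0.3, 0.26]
ft_force: [0.3, 0.7, -5.6]
grip_width: 0.0666
```

```bash
python3 st.py; python3 t4.py | head -3; python3 - <<'E'
from ov import *
s=cam("side");c=cam("top")
import pickle;pickle.dump((c,s),open("c5.pkl","wb"))
crop(s,"g6.png",240,215,380,345,5);crop(c,"g6t.png",330,150,530,320,4)
E
```

```text
53.7167 q [-1.0641  0.3769  1.952   1.2204  0.7066 -1.713 ] p [ 0.5117 -0.3307  0.2712]
tool x,y,z rows:
 [[ 0.2187  0.963   0.1576]
 [ 0.6511 -0.2643  0.7115]
 [ 0.7268 -0.053  -0.6848]]
tilt 46.78248132851789 head -0.07277243132416628 ft [ 0.3  0.7 -5.6] w 0.06663155078244971
twist deg -0.022066152875417626 n_c.t 0.006506345179936307
final box rot err (rad, world) [-0.0171  0.0295 -0.0231]
rel mm [-3.3842  0.5677 20.9801] MID_C [ 0.5247 -0.3352  0.1069] Pf [ 0.5099 -0.3307  0.1214]
```

View pics/g6.png

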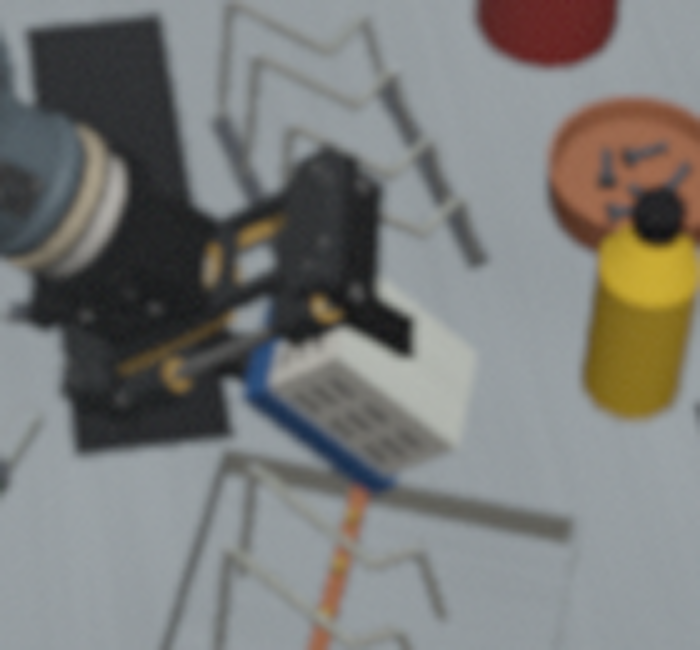

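View pics/g6t.png

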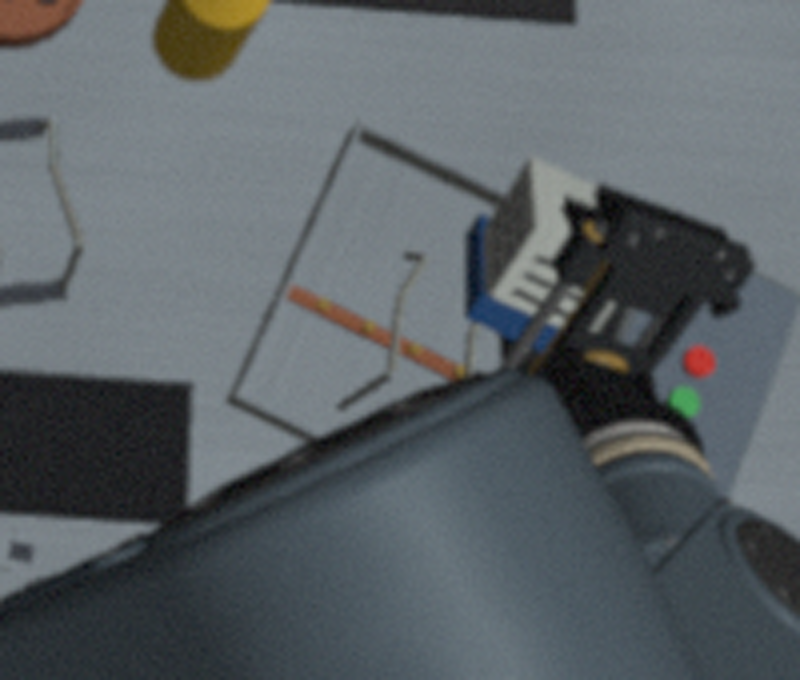

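```bash
python3 - <<'E'
from fit import *
import pickle
np.set_printoptions(suppress=True,precision=4)
c,s=pickle.load(open("c0.pkl","rb"))
M=np.array([[0,27,-4.2],[0,-27,-4.2],[-72.8,27,68.6],[-72.8,-27,68.6],[27.6,27,23.4],[27.6,-27,23.4]])/1e3
ut=px([(270,290),(375,343),(253,412),(372,470),(303,238),(410,290)],6,385,175)
us=px([(415,233),(392,345),(247,95),(212,212),(485,212),(452,325)],7,255,295)
for z in(.05,.047,.044):
  for w in(1,0.2):
    def f(p):
        P=R.from_euler("z",p[2]).apply(M)+[p[0],p[1],z]
        return np.r_[(proj(c,P)-ut).ravel(),w*(proj(s,P)-us).ravel()]
    r=least_squares(f,[.53,-.34,-.38],loss="soft_l1");print(z,w,r.x,r.cost)
# overlay housing check: top of basin
print(onz(c,px([(205,38),(15,452)],6,385,175),.032))
E
```

```text
0.05 1 [ 0.5328 -0.3394 -0.3944] 8.508718917304725
0.05 0.2 [ 0.5336 -0.337  -0.3805] 3.528511424080557
0.047 1 [ 0.5332 -0.3392 -0.3882] 5.576857957208492
0.047 0.2 [ 0.5341 -0.3379 -0.38  ] 3.203620114243437
0.044 1 [ 0.5336 -0.3388 -0.3834] 4.49661095944093
0.044 0.2 [ 0.5347 -0.3387 -0.3794] 3.0602754075822327
[[ 0.6694 -0.2868  0.032 ]
 [ 0.4665 -0.2009  0.032 ]]
```

Emit:
step_arm --pt "-1.8 -8.2 7.7" --pt "-1.8 -8.2 7.7" --pt "-1.8 -8.2 7.7" --pt "-1.8 -8.2 7.7" --pt "-1.8 -8.2 7.7" --pt "-1.8 -8.2 7.7" --pt "-1.8 -8.2 7.7" --pt "-1.8 -8.2 7.7" --pt "-1.8 -8.2 7.7" --pt "-1.8 -8.2 7.7" --pt "-1.8 -8.2 7.7" --pt "-1.8 -8.2 7.7" --pt "0 0 0" --pt "0 0 0" --twist '[0,0,0,0,0,0,0,0,0,0,0,0,0,0]'

```text
time: 54.98
position: [0.5101, -0.3317, 0.1344]
tool_rot: [0.736, 0.548, 0.3, 0.26]
ft_force: [1.1, -0.3, -4.7]
grip_width: 0.0665
```

```bash
python3 st.py; python3 t4.py | head -3; python3 - <<'E'
from ov import *
s=cam("side");c=cam("top")
import pickle;pickle.dump((c,s),open("c6.pkl","wb"))
crop(s,"g7.png",245,255,345,365,6);crop(c,"g7t.png",370,170,500,290,6)
E
```

```text
54.9833 q [-1.0679  0.6678  2.0485  1.7006  0.663  -2.3287] p [ 0.5101 -0.3317  0.1344]
tool x,y,z rows:
 [[ 0.2196  0.9629  0.1565]
 [ 0.6512 -0.2642  0.7114]
 [ 0.7264 -0.0543 -0.6851]]
tilt 46.755850381712584 head -0.07465758424912641 ft [ 1.1 -0.3 -4.7] w 0.06652306225185636
twist deg -0.016354207832770532 n_c.t 0.006348070213641126
final box rot err (rad, world) [-0.0161  0.0289 -0.0221]
rel mm [-3.3842  0.5677 20.9801] MID_C [ 0.5247 -0.3352  0.1069] Pf [ 0.5099 -0.3307  0.1214]
```

View pics/g7.png

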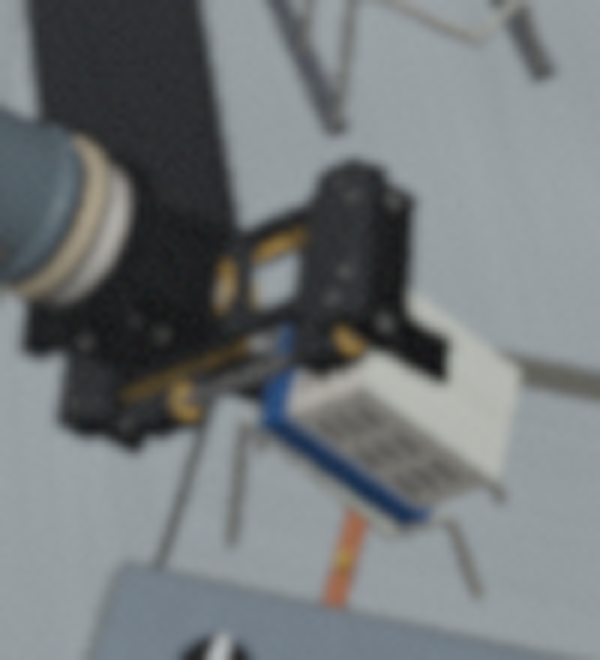

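View pics/g7t.png

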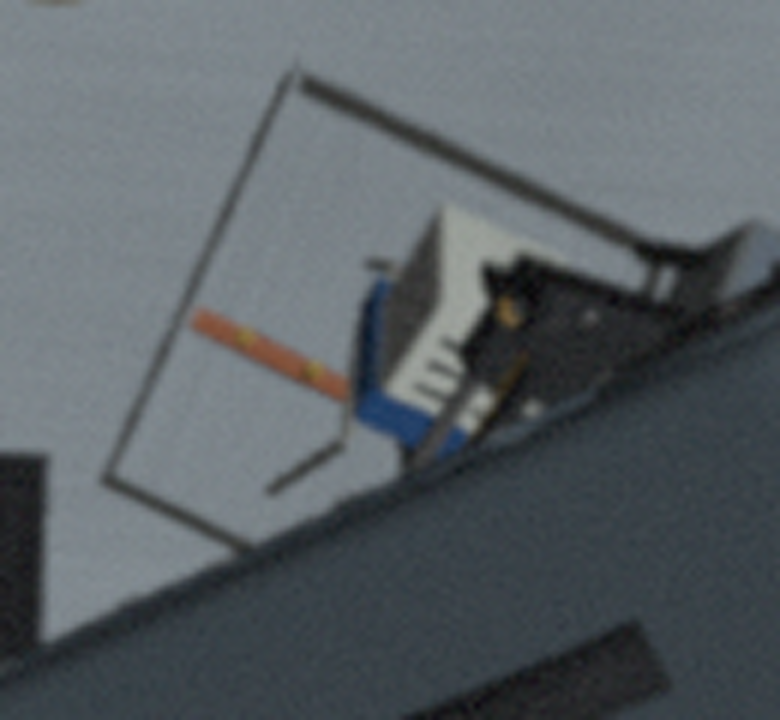

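Emit:
step_arm --pt "-0.5 -2.1 2.1" --pt "-0.5 -2.1 2.1" --pt "-0.5 -2.1 2.1" --pt "0 0 0" --pt "0 0 0" --twist '[0,0,0,0,0]'

```text
time: 55.5
position: [0.5111, -0.331, 0.1282]
tool_rot: [0.734, 0.548, 0.302, 0.262]
ft_force: [-3.9, 2.6, 4.9]
grip_width: 0.0667
```

Emit:
step_arm --pt "-0.2 -1.1 1" --pt "-0.2 -1.1 1" --pt "0 0 0" --pt "0 0 0" --twist '[0,0,0,0]'

```text
time: 55.83
position: [0.5118, -0.3302, 0.1275]
tool_rot: [0.733, 0.548, 0.304, 0.263]
ft_force: [-8.0, 6.1, 17.4]
grip_width: 0.0665
```

```bash
python3 st.py; python3 - <<'E'
from ov import *
from plan import CR,n_c,x_c,MID_C,YC,ax,k
import pickle
s=cam("side");c=cam("top");pickle.dump((c,s),open("c7.pkl","wb"))
B=np.c_[x_c,-np.cross(n_c,x_c),-n_c]
O=MID_C+n_c*.0335
for nm,kk,a in(("side",s,(255,270,345,360,7)),("top",c,(400,190,480,270,8))):
    ov(kk,"h_"+nm+".png",[(O,B,43,30,63,(0,255,0)),(O+B@[0,0,.049],B,47,34,18,(0,255,255))],*a)
    crop(kk,"hb_"+nm+".png",*a)
E
```

```text
55.8333 q [-1.068   0.6893  2.0544  1.742   0.6782 -2.3818] p [ 0.5118 -0.3302  0.1275]
tool x,y,z rows:
 [[ 0.2138  0.9642  0.1569]
 [ 0.644  -0.2599  0.7195]
 [ 0.7346 -0.0528 -0.6765]]
tilt 47.43072726336486 head -0.07171038008098803 ft [-8.   6.1 17.4] w 0.06649304234012167
```

View pics/h_side.png

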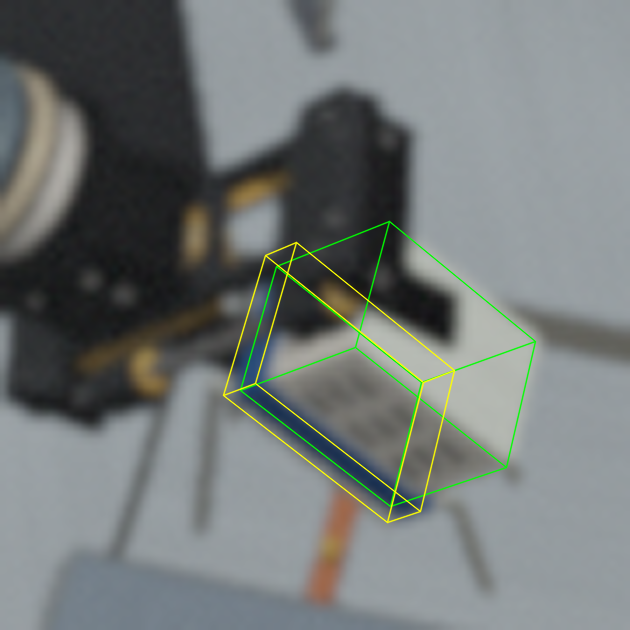

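View pics/hb_side.png

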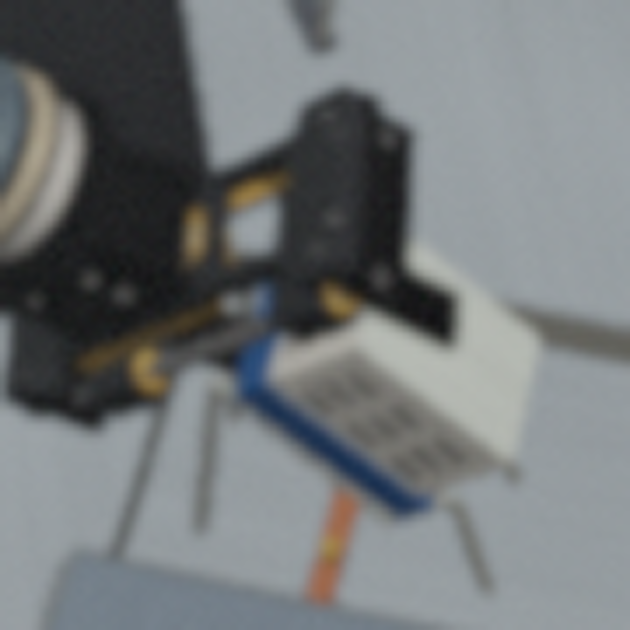

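View pics/h_top.png

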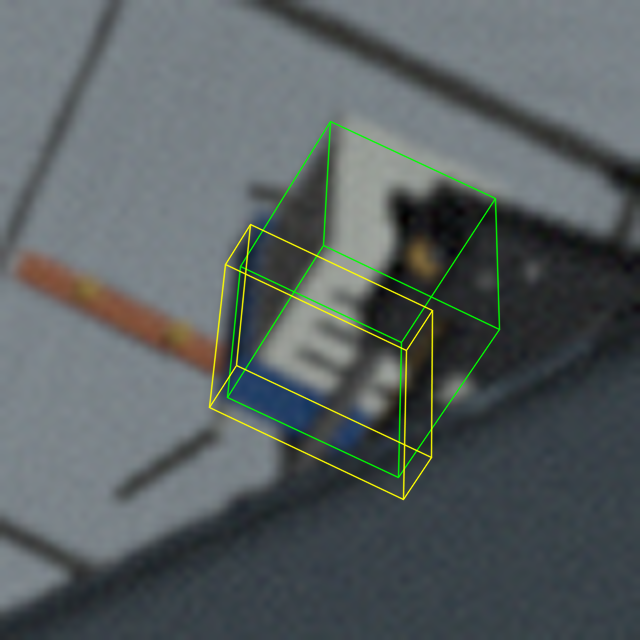

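Emit:
step_arm --pt "0 0 -3" --pt "0 0 -2" --pt "0 0 0" --pt "0 0 0" --twist '[0,0,0,0]'

```text
time: 56.27
position: [0.5063, -0.3313, 0.1258]
tool_rot: [0.736, 0.548, 0.3, 0.26]
ft_force: [-0.0, -0.8, -4.6]
grip_width: 0.0667
```

Emit:
step_arm --pt "0 -1 0" --pt "0 -1 0" --pt "0 0 0" --pt "0 0 0" --twist '[0,0,0,0]'

```text
time: 56.6
position: [0.5062, -0.3312, 0.1256]
tool_rot: [0.735, 0.548, 0.301, 0.261]
ft_force: [4.2, -0.7, 0.3]
grip_width: 0.0668
```

Emit:
step_arm --pt "0 -1 0" --pt "0 -1 0" --pt "0 0 0" --pt "0 0 0" --twist '[0,0,0,0]'

```text
time: 56.93
position: [0.506, -0.3312, 0.1257]
tool_rot: [0.735, 0.548, 0.302, 0.263]
ft_force: [6.8, -0.8, 3.9]
grip_width: 0.0664
```

Emit:
step_arm --pt "0 3 0" --pt "0 0 1" --pt "0 0 1" --pt "0 0 0" --pt "0 0 0" --twist '[0,0,0,0,0]'

```text
time: 57.35
position: [0.5076, -0.3311, 0.1243]
tool_rot: [0.736, 0.548, 0.3, 0.261]
ft_force: [3.3, -1.7, -0.5]
grip_width: 0.0668
```

Emit:
step_arm --pt "0 0 1" --pt "0 0 1" --pt "0 0 0" --pt "0 0 0" --twist '[0,0,0,0]'

```text
time: 57.68
position: [0.5081, -0.3308, 0.1239]
tool_rot: [0.736, 0.548, 0.3, 0.261]
ft_force: [-6.1, 0.3, 10.9]
grip_width: 0.067
```

Emit:
step_arm --pt "0 0 -1" --pt "0 0 0" --pt "0 0 0" --twist '[0,0,0]'

```text
time: 57.93
position: [0.5079, -0.331, 0.1241]
tool_rot: [0.736, 0.548, 0.3, 0.261]
ft_force: [-1.4, 0.1, 7.2]
grip_width: 0.0666
```

Emit:
step_arm --pt "0 0 0" --pt "0 0 0" --pt "0 0 0" --pt "0 0 0" --twist '[0,0,0,0]' --jaw 74

```text
time: 58.27
position: [0.5077, -0.3305, 0.1229]
tool_rot: [0.736, 0.549, 0.3, 0.26]
ft_force: [0.1, -0.1, -0.4]
grip_width: 0.0738
```

Emit:
step_arm --pt "0 0 0" --pt "0 0 0" --pt "0 0 0" --pt "0 0 0" --twist '[0,0,0,0]' --jaw 87

```text
time: 58.6
position: [0.508, -0.3309, 0.1234]
tool_rot: [0.736, 0.549, 0.3, 0.26]
ft_force: [-0.0, -0.3, 0.3]
grip_width: 0.0861
```

```bash
python3 st.py; python3 - <<'E'
from ov import *
s=cam("side")
crop(s,"i1.png",245,265,345,365,7)
E
```

```text
58.6 q [-1.0717  0.6932  2.057   1.7389  0.6702 -2.3839] p [ 0.508  -0.3309  0.1234]
tool x,y,z rows:
 [[ 0.2181  0.9634  0.1557]
 [ 0.6514 -0.2625  0.7119]
 [ 0.7268 -0.0538 -0.6848]]
tilt 46.781569286038106 head -0.07391024812399186 ft [-0.  -0.3  0.3] w 0.0860691569495956
```

View pics/i1.png

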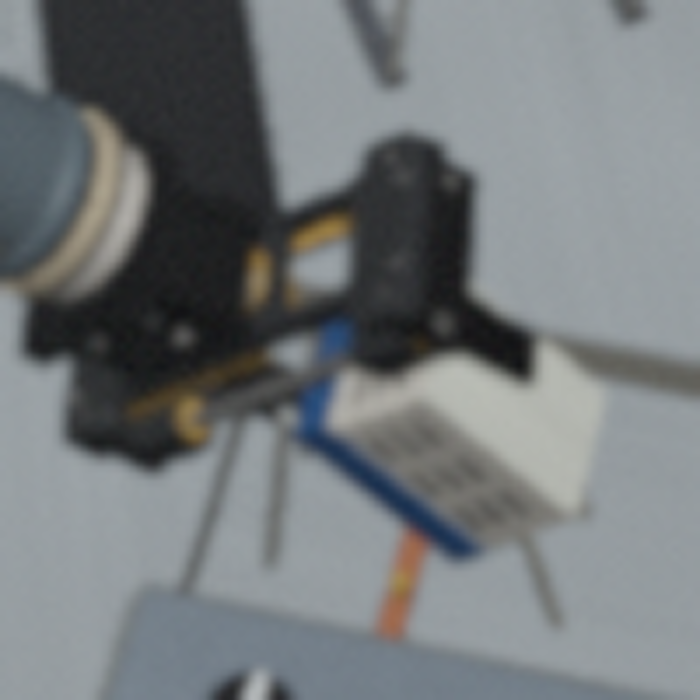

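Emit:
step_arm --pt "0 0 -6" --pt "0 0 -6" --pt "0 0 -6" --pt "0 0 -6" --pt "0 0 0" --twist '[0,0,0,0,0]'

```text
time: 59.07
position: [0.4898, -0.3298, 0.1409]
tool_rot: [0.736, 0.548, 0.3, 0.261]
ft_force: [-0.3, 0.1, 0.9]
grip_width: 0.0868
```

Emit:
step_arm --pt "0 0 -8" --pt "0 0 -8" --pt "0 0 -8" --pt "0 0 -8" --pt "0 0 -8" --pt "0 0 -8" --pt "0 0 -8" --pt "0 0 -8" --pt "0 0 -8" --pt "0 0 -8" --pt "0 0 -8" --pt "0 0 0" --twist '[0,0,0,0,0,0,0,0,0,0,0,0]'

```text
time: 60.07
position: [0.4258, -0.3251, 0.2011]
tool_rot: [0.736, 0.548, 0.3, 0.261]
ft_force: [-0.3, 0.9, 0.4]
grip_width: 0.087
```

```bash
python3 st.py; python3 - <<'E'
from ov import *
import pickle
s=cam("side");c=cam("top");pickle.dump((c,s),open("c8.pkl","wb"))
crop(s,"i2.png",255,275,345,365,7);crop(c,"i2t.png",390,170,490,290,6)
cv2.imwrite("pics/top8.png",c["color"])
E
```

```text
60.0667 q [-1.2594  0.4775  2.1576  1.4366  0.7495 -2.2079] p [ 0.4258 -0.3251  0.2011]
tool x,y,z rows:
 [[ 0.2189  0.9634  0.1547]
 [ 0.6507 -0.2623  0.7126]
 [ 0.7271 -0.0553 -0.6843]]
tilt 46.818015579430714 head -0.07587815869685237 ft [-0.3  0.9  0.4] w 0.08704505345652956
```

View pics/i2.png

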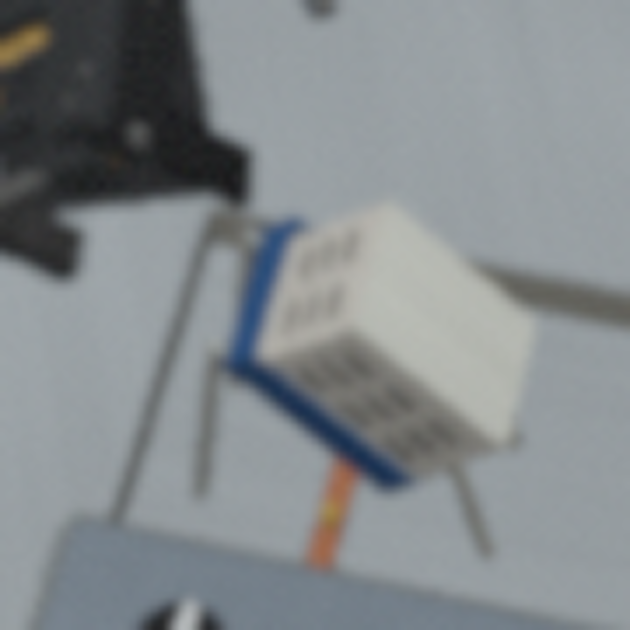

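View pics/i2t.png

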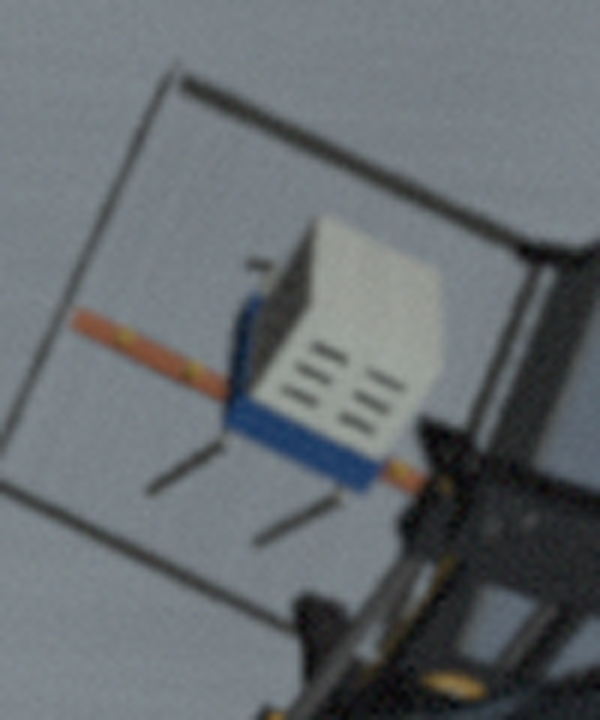

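```bash
python3 - <<'E'
from fit import *
from plan import n_c,x_c,MID_C
import pickle
np.set_printoptions(suppress=True,precision=4)
c,s=pickle.load(open("c8.pkl","rb"))
Ms=np.array([[-43,-30,0],[-43,30,0],[43,30,0],[43,-30,0],[-47,34,67],[47,34,67],[-47,-34,67]])/1e3
us=px([(392,205),(355,335),(502,447),(535,320),(235,368),(395,485),(272,228)],7,255,275)
Mt=np.array([[43,-30,0],[43,30,0],[-43,-30,0],[-43,30,0],[-47,-34,67],[-47,34,67]])/1e3
ut=px([(320,215),(440,270),(312,300),(443,355),(228,425),(365,490)],6,390,170)
B0=R.from_matrix(np.c_[x_c,-np.cross(n_c,x_c),-n_c])
def f(v):
    B=R.from_rotvec(v[3:])*B0; O=v[:3]
    return np.r_[(proj(c,O+B.apply(Mt))-ut).ravel(),(proj(s,O+B.apply(Ms))-us).ravel()]
r=least_squares(f,np.r_[MID_C+n_c*.0335,0,0,0],loss="soft_l1",x_scale=[.01]*3+[.1]*3);B=R.from_rotvec(r.x[3:])*B0
z=B.apply([0,0,1]);print("res",f(r.x).reshape(-1,2).round(1).tolist());print("mid",r.x[:3]+z*.0335,"want",MID_C,"diff mm",(r.x[:3]+z*.0335-MID_C)*1e3,"angle",np.arccos(z[2]),"rotdev",r.x[3:],"ydir",np.arctan2(*(-B.apply([0,1,0]))[[1,0]])-np.pi/2)
E
```

```text
res [[-0.6, -0.8], [-0.4, 0.2], [0.6, 0.4], [0.2, 2.1], [-0.5, -0.6], [0.3, 0.6], [0.6, -0.7], [0.6, -0.8], [1.0, 0.1], [0.8, -0.2], [-1.1, 0.4], [-0.8, 1.5], [-0.1, -0.0]]
mid [ 0.5258 -0.3391  0.1046] want [ 0.5247 -0.3352  0.1069] diff mm [ 1.0486 -3.8834 -2.3487] angle 2.34142111471459 rotdev [ 0.0371  0.     -0.0173] ydir -0.40052359252609926
```

View pics/top8.png

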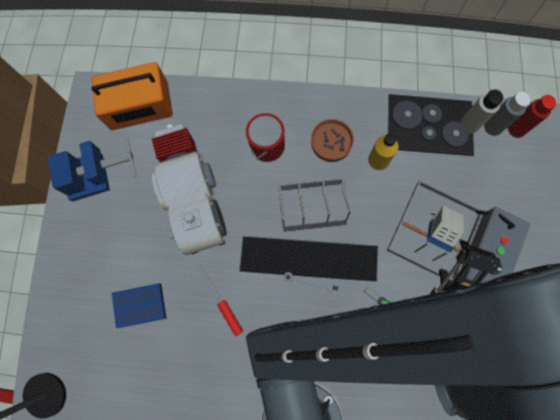

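Emit:
step_arm --pt "0 0 -5" --pt "0 0 -5" --pt "0 0 0" --pt "0 0 0" --pt "0 0 0" --pt "0 0 0" --twist '[0,0,0,0,0,0]'

```text
time: 60.67
position: [0.4194, -0.3243, 0.2069]
tool_rot: [0.736, 0.549, 0.3, 0.26]
ft_force: [1.2, -0.2, -0.6]
grip_width: 0.087
```

```bash
python3 - <<'E'
from h import *
s=cam("side");cv2.imwrite("pics/fin.png",s["color"]);print(robot.get_obs()["ft_force"])
E
```

```text
[-0.22850941  0.96079081 -0.12486252]
```

View pics/fin.png

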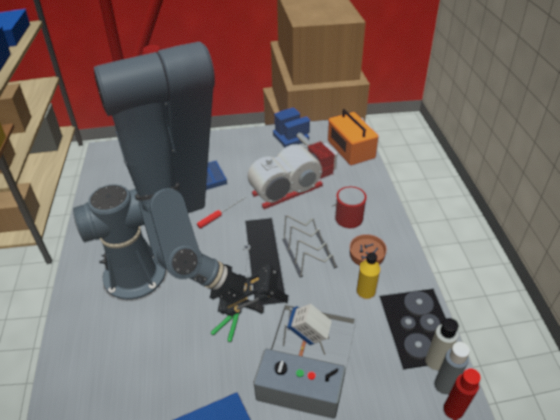

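The box lies closed, lid-down, in the cradle (side view around (310,323)). The mat at (265,260) is empty and the other objects are where they were, so I am handing in.

```bash
python3 - <<'E'
from rig import robot
print(robot.hand_in())
E
```

```text
the job is handed in; nothing more can be done
None
```

I finished the task and handed it in at about 61 s. The closed wash box is lid-down in the washer's V cradle and the arm is clear of it. `hand_in` gave no verdict.

**What I did:**
- **Filling:** I unscrewed the cap (about 313° in two grips) and dropped it in the box. The two nuts from the mat followed; they were the only loose parts I found.
- **Lid:** I fitted the blue lid. The force when it seated, and the 67 mm width when I gripped box and lid together, both fit a fully closed lid.
- **Turning over:** Moves only allow a twist about the tool's own axis. I got the 45° tilt by commanding poses beyond the arm's reach. Then I clamped lid and underside together, turned the box about 157° and seated it.

**Last checks:**
- **Box position:** From both cameras, the box's z axis is 2.34 rad from upright and its middle is about 5 mm from its place. It is square within about 0.02 rad and the lid looks fully on.
- **Surroundings:** The mat is empty and nothing else looks moved, but I did not measure the bystander objects again.

**Doubts and disagreements:**
- **Cradle height:** My measurements put the cradle 3–6 mm too low. The box first touched only the far slope, so I moved it until both slopes pushed back.
- **Elbow joint:** While tilting, joint 3 read 0.218, just under its stated limit of 0.22. That could be rounding or sensor noise, but I can't rule out that it counts as passing its range.
- **Contents:** I saw the cap and nuts in the box before closing it, but could not see them afterwards.

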